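# Weigh baked potatoes and tip them into the food warmer

## Robot

A 6-joint arm with a two-finger parallel gripper is mounted at the origin on the work surface. World frame = base frame: x ahead of the robot, y to its left, z up, the work surface at z = 0. Lengths are in m, angles in rad, forces in N, time in s.
With the tool pointing down it reaches from about 0.375 to 0.925 m from the base axis. Payload 5.7 kg.
Tool frame: the origin (TCP) lies at the centre of the arm's flange, where the gripper is bolted on; the fingertips stand 182 mm ahead of it and the grasp point (between the pads) lies 163 mm ahead of it; z points along the fingers, y is the line along which they close (so a half turn about z gives the same grasp; the last joint's range is limited). The gripper opens to 88 mm and grips with 3 to 60 N. Pads are 20 mm wide; open, the fingers measure 115 mm over their backs; the gripper's body (75 mm by 178 mm) begins 61 mm behind the grasp point.
Start: joints at [-1.372, 0.359, 1.51, -0, 1.272, -0.115], TCP at [0.185, -0.571, 0.405] pointing down, gripper open.
Joint ranges: [-2.97, 2.97], [-1.01, 2.36], [0.21, 2.38], [-0.96, 4.11], [0.2, 2.71], [-2.98, 2.98]. Speed limits (rad/s): [2.39, 2.39, 3.14, 3.14, 3.14, 3.14].

## Interface

Orientations are given as a unit quaternion [x, y, z, w].
In Python, from workcell import ctrl, optics gives the robot as it stands.
- The arm moves only by the tool apply_moves, never from a script. Its arguments are lists of equal length, an entry for each row: "travel": the shift along the tool's x, y, z in mm, a list of three; "angular": the turn, a rotation vector about the tool's x, y, z in units of 6 degrees (1.0 is 6 degrees), a list of three; "hand": the opening in per cent of the stroke, from 0 (shut) to 100 (fully open). In form: {"travel": [[tx, ty, tz], ...], "angular": [[rx, ry, rz], ...], "hand": [hand, ...]}. A call has 1 to 20 rows; each row is the pose to reach, as a shift and turn from the pose commanded when the call began, along the tool's axes at that moment; what a row does not reach only later rows make up. A row lasts 1/10 s, in which the tool goes at most 50 mm and 8.59 degrees, less where a joint would pass 70% of its speed; a pose out of reach is approached as far as the arm can. A call with a gripper value outside its range is refused whole. The fingers move at their own pace and stop on an object; "grip_force" is the grip in N (left out, the last holds). Time passes only in rows, so rows that repeat a pose let the fingers close. It gives the time, the measured TCP pose, the force, the opening and the grip force at its end, in the units of the state.
- ctrl.state(): the state, without advancing time (a new reading comes with each control period).
- optics.camera(name): name is "scene" or "top" or "wrist"; returns (picture, depth): 420x560x3 uint8, red, green, blue; 420x560 float32, m along the optical axis (not along the pixel's ray), 0 where there is no reading.
- optics.camera_info(name): a dict with "fx", "fy", "cx", "cy" (pixels), "T" (4x4, takes a point from camera to world coordinates); the wrist camera has in their place "tool_from_camera" (4x4, takes a point from camera to tool coordinates, whose origin is the TCP and whose axes are the flange's). Camera axes: x right, y up, looking along -z (the intrinsics and any distortion apply to the point x, -y, -z); pixel columns grow to the right and rows downward; lengths in m; the calibration is good to about 2 mm. A picture is of the moment at which its call begins: read the wrist's pose just before it. camera_info takes no time and is no camera call.
- ctrl.close_job(): hands the job in; it is judged then, once.
The state is a dict: "time_s": time; "qpos": joint angles; "joint_vel": joint speeds; "effort": joint torques, N m; "ee_pos": TCP position; "ee_rot": TCP orientation; "force": force on the tool from outside, world axes, zero at the start; "moment": the same for the moment, N m; "width": finger opening in m; "grasp_force": force on a finger pad.
Only numpy, scipy, OpenCV 4.12 (cv2) and the standard library are available. Lean on these libraries where they do the work, as an engineer would, in place of code of your own. Each camera call takes 0.05 s, during which the arm holds its last target. There are 200 camera calls.

## Task

Put all the baked potato halves from the baking sheet together into the scoop on the kitchen scale, so that the batch is weighed, and let go; then lift the scoop by its grip bar and tip it over the food warmer so that they slide into the pan. Once every potato half is in the pan, wind the warmer's timer clockwise to 40 minutes, and put the empty scoop back level on the scale; do not disturb the other things on the counter.

Things in the scene. Friction and masses are not known exactly. Their poses are not given: they have to be found in the camera images.
- potato1: half of a baked potato, brown skin, oval dome 76 mm long (its x axis), 54 mm wide (y), 35 mm high, about 75 g; starts cut side down on the baking sheet. Origin: centre of the flat cut face, z axis out through the dome's top; the flanks are near upright up to 18 mm above the cut face. Only 3 to 5 of the five are present in a run
- potato2: half of a baked potato, brown skin, oval dome 76 mm long (its x axis), 54 mm wide (y), 35 mm high, about 75 g; starts cut side down on the baking sheet. Origin: centre of the flat cut face, z axis out through the dome's top; the flanks are near upright up to 18 mm above the cut face. Only 3 to 5 of the five are present in a run
- potato3: half of a baked potato, brown skin, oval dome 76 mm long (its x axis), 54 mm wide (y), 35 mm high, about 75 g; starts cut side down on the baking sheet. Origin: centre of the flat cut face, z axis out through the dome's top; the flanks are near upright up to 18 mm above the cut face. Only 3 to 5 of the five are present in a run
- potato4: half of a baked potato, brown skin, oval dome 76 mm long (its x axis), 54 mm wide (y), 35 mm high, about 75 g; starts cut side down on the baking sheet. Origin: centre of the flat cut face, z axis out through the dome's top; the flanks are near upright up to 18 mm above the cut face. Only 3 to 5 of the five are present in a run
- potato5: half of a baked potato, brown skin, oval dome 76 mm long (its x axis), 54 mm wide (y), 35 mm high, about 75 g; starts cut side down on the baking sheet. Origin: centre of the flat cut face, z axis out through the dome's top; the flanks are near upright up to 18 mm above the cut face. Only 3 to 5 of the five are present in a run
- sheet: aluminium baking sheet 340 x 208 mm, fixed; floor 6 mm thick with an edge 4 mm thick that stands 8 mm above the floor (14 mm above the counter) all round; origin at the centre of its underside, x along its length. The potato halves lie on it in two staggered rows along x, lengthwise
- scoop: weighing scoop of slick aluminium sheet, loose on the scale: flat tray 280 mm long (x) by 200 mm wide (y), 4 mm thick, 40 mm walls at both sides and the back (-x end), open at the +x end (pouring lip). Origin: centre of its underside. About 0.38 kg empty. Lift it by the grip bar (scoop_grip). Potato halves start to slide when it is tipped 13 to 19 degrees
- scale: white kitchen scale 260 (x) by 220 mm, fixed; steel platform 250 x 200 mm, its top 65 mm above the counter; origin at the centre of its underside, display on its -x face. The scoop's home is level on the platform, centred to a couple of centimetres, lip towards the scale's +x side
- warmer: countertop food warmer, fixed: steel housing 300 mm (x) by 340 mm (y), 130 mm high to the rim, walls 20 mm thick, around an open pan, with a red control deck 150 mm deep and 95 mm high along its -x side. Origin: centre of the underside of the housing (below the pan's middle)
- pan_floor (a point): centre of the floor of the warmer's pan, 55 mm above the counter; the pan's opening is 260 mm along x and 300 mm along y, its rim 75 mm above this floor. Axes as the warmer's
- timer_grip (a point): point on the upright axis of the wind-up timer on the control deck, 128 mm above the counter, in the middle of its grip bar. The dial is a grey disc 68 mm across, top at 111 mm, with an upright bar on it 62 mm long, 14 mm thick and 30 mm high (111 to 141 mm above the counter). Axes as the warmer's
- timer (a joint): wind-up timer dial, rad. Turns clockwise from above against a spring (up to 0.2 N m) and stays where left; 0 = zero minutes, grows as it is wound, stop at 5.76 = 60 min, so 3.84 at 40 min. At 0 the bar lies along the warmer's x with its red-marked end to +x, at the red mark on the black plate; long white marks at 20, 40 and 60 min, short ones every 5. May start with up to 5 min left
- sugar: bystander, leave alone: sugar canister, 130 mm tall
- oil_bottle: bystander, leave alone: amber bottle with a white cap, 140 mm tall
- pepper_mill: bystander, leave alone: wooden pepper mill, 100 mm tall
- cup: bystander, leave alone: white cup, 90 mm tall
- scoop_grip (a point): centre of the scoop's black grip bar, which stands over the back wall on two posts (y = +-45 mm): x = -138 mm, y = 0, z = 71 mm in the scoop's frame. The bar is 32 mm thick along the scoop's x, 120 mm long along y, 26 mm high, with 18 mm of air between the wall's top and the bar
- scoop_lip (a point): middle of the scoop's pouring lip: x = +140 mm, y = 0, z = 0 in the scoop's frame
Mind the look-alikes: they are no part of the job. Leave any green look-alike of the potato4 alone.

How it is judged:
By the outcome, as a careful person would: the job done as asked, in the order asked, and still so for the second after the job is handed in, with the robot touching nothing.
Of potato1, potato2, potato3, potato4, potato5 only 3 to 5 are there at a start; the rules pass over those that are not, and their reading is None.
At some moment in a run one of potato1, potato2, potato3, potato4, potato5 may be knocked a few centimetres aside while the robot is not near it.
It also fails if it takes over 210 s, if anything falls off the work surface, if the arm or the gripper's body presses on something with over 40 N, if the wrist force passes 120 N, or if a joint passes its speed limit or range.

## Working session

There is one attempt and no reset: what is moved stays moved. The work goes in short steps, Python scripts to look and compute and a tool call to move; the robot and the scene stay as the last step left them, time stands still between calls to the robot, and variables do not carry over. Pictures are saved under pics/ and viewed, at most 14 in all, crops included, and the job is handed in when it is done.

Besides the shell and the picture viewer there is one more tool, called after "Emit:" as name(argument=value, ...) on one line, values as JSON. apply_moves: Moves the arm, as the interface text tells. Its arguments: {"type":"object","properties":{"travel":{"type":"array","items":{"type":"array","items":{"type":"number"}}},"angular":{"type":"array","items":{"type":"array","items":{"type":"number"}}},"hand":{"type":"array","items":{"type":"number"}},"grip_force":{"type":"number"}},"required":["travel","angular","hand"]}

```bash
mkdir -p pics; ls; cat > h.py <<'E'
import numpy as np, cv2
from workcell import ctrl, optics
from scipy.spatial.transform import Rotation as R
def pts(name):
    s=ctrl.state(); im,d=optics.camera(name); i=optics.camera_info(name)
    if name=="wrist":
        T=np.eye(4);T[:3,:3]=R.from_quat(s["ee_rot"]).as_matrix();T[:3,3]=s["ee_pos"];T=T@i["tool_from_camera"]
    else: T=i["T"]
    v,u=np.mgrid[:d.shape[0],:d.shape[1]]
    P=np.stack([(u-i["cx"])/i["fx"]*d,-(v-i["cy"])/i["fy"]*d,-d],-1)
    W=P@T[:3,:3].T+T[:3,3]; W[d==0]=np.nan
    return im,d,W
def save(im,fn,k=1): cv2.imwrite("pics/"+fn,cv2.resize(im[...,::-1],None,fx=k,fy=k))
E
python3 - <<'E'
from h import *
for n in("top","scene"):
    im,d,W=pts(n); save(im,n+"0.png",1.4); np.savez(n+"0.npz",im=im,W=W)
    i=optics.camera_info(n); print({k:i[k] for k in i})
print(ctrl.state())
E
```

```text
pics
{'fx': 511.6218410288296, 'fy': 511.6218410288296, 'cx': 279.0125428193865, 'cy': 209.80064094585916, 'T': array([[ 0.02430285,  0.99453486, -0.10153708,  0.41548893],
       [-0.99964036,  0.02302386, -0.01374941, -0.03991878],
       [-0.01133649,  0.10183472,  0.99473674,  1.33148572],
       [ 0.        ,  0.        ,  0.        ,  1.        ]])}
{'fx': 460.07017287130054, 'fy': 460.07017287130054, 'cx': 277.08793939181294, 'cy': 200.15256925304146, 'T': array([[ 0.41804592, -0.64270962,  0.64199841,  1.43801097],
       [ 0.90830206,  0.28405776, -0.30708069, -0.43573237],
       [ 0.01499909,  0.71150231,  0.70252366,  1.09354653],
       [ 0.        ,  0.        ,  0.        ,  1.        ]])}
{'time_s': 0.1, 'qpos': array([-1.37209872e+00,  3.59428159e-01,  1.51127205e+00, -2.86561938e-05,
        1.27249507e+00, -1.15064437e-01]), 'joint_vel': array([ 0.00108384, -0.00335475, -0.0016521 , -0.0010004 ,  0.00027383,
       -0.00101181]), 'effort': array([ 9.21329520e-04, -5.16354954e+01, -2.71407330e+01,  6.76264521e-02,
        2.75855785e-02, -2.65704659e-05]), 'ee_pos': array([ 0.18513126, -0.57040686,  0.40391613]), 'ee_rot': array([ 9.87718414e-01,  1.56242415e-01, -4.71784056e-05, -8.00040570e-04]), 'force': array([ 0.09797376, -0.50178087,  0.14122252]), 'moment': array([-0.00150901, -0.01836662,  0.04707517]), 'grasp_force': 0.0, 'width': 0.08802612774142891}
```

View pics/top0.png

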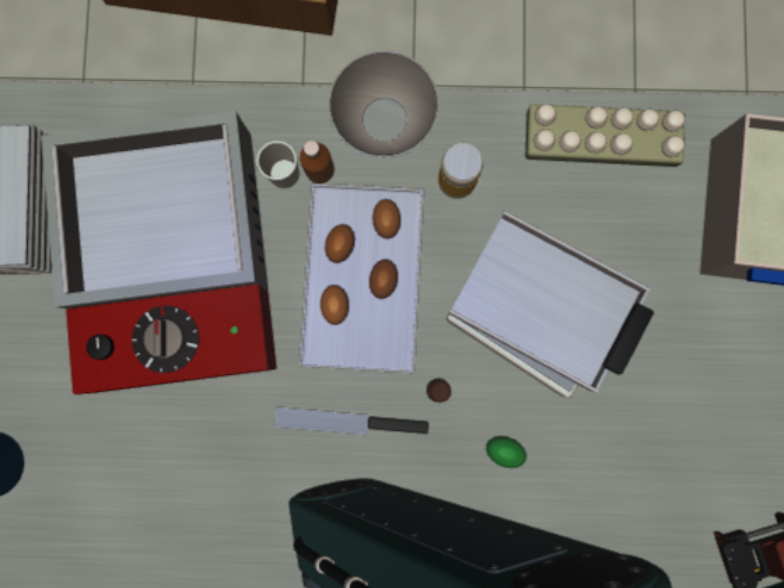

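View pics/scene0.png

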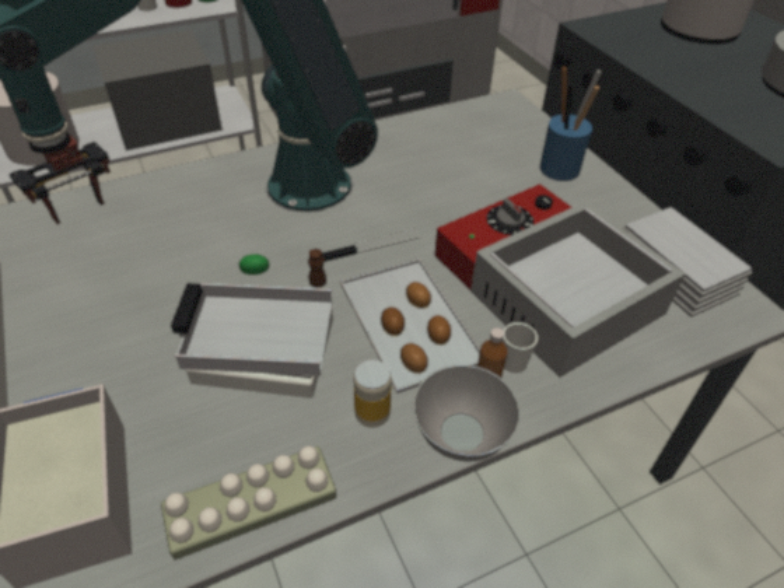

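Top view: four brown halves at about (387,218), (340,243), (383,279) and (334,304) on the sheet; scoop at (550,302) with its grip bar at (630,338) and lip to the left; warmer at (155,220) with the timer at (165,340). Bystanders: cup, oil, sugar and pepper mill, plus the green look-alike.

```bash
python3 - <<'E'
from h import *
f=np.load("top0.npz");im=f["im"];W=f["W"]
def w(u,v): # coords in 1.4 view
    return W[int(v/1.4),int(u/1.4)].round(3)
hsv=cv2.cvtColor(im,cv2.COLOR_RGB2HSV)
x0,x1,y0,y1=[int(a/1.4) for a in(305,422,188,370)]
m=((hsv[...,0]<20)&(hsv[...,1]>90)&(im.max(2)>50)).astype(np.uint8)
m[:, :x0]=0;m[:,x1:]=0;m[:y0]=0;m[y1:]=0
n,l,st,c=cv2.connectedComponentsWithStats(m)
for k in range(1,n):
    if st[k,4]<60: continue
    Q=W[l==k]; Q=Q[~np.isnan(Q[:,0])]
    r=cv2.minAreaRect((Q[:,:2]*1000).astype(np.float32)); 
    C=np.cov(Q[:,:2].T);e,V=np.linalg.eigh(C);a=np.degrees(np.arctan2(V[1,1],V[0,1]))
    print("pot",c[k]*1.4,st[k,4],"ctr",np.round(r[0]),"size",np.round(r[1]),"yaw",a.round(1)%180,"zmax",np.nanpercentile(Q[:,2],98).round(3))
def rect(mask,name):
    Q=W[mask]; r=cv2.minAreaRect((Q[:,:2]*1000).astype(np.float32)); print(name,len(Q),[np.round(t,1) for t in r]); print(cv2.boxPoints(r).round())
Z=W[...,2]
U,V=np.meshgrid(np.arange(560)*1.4,np.arange(420)*1.4)
rect((Z>.12)&(Z<.14)&(U<280)&(U>30)&(V<400)&(V>100),"rim")
blk=(im.max(2)<60)
rect(blk&(Z>.11)&(U>590)&(U<670)&(V<400)&(V>290),"grip")
reg=(U>440)&(U<660)&(V<410)&(V>200)
rect(reg&(Z>.095)&(Z<.117),"scoopwall"); rect(reg&(Z>.062)&(Z<.075),"floor")
rect((Z>.125)&(Z<.15)&(U<215)&(U>125)&(V<375)&(V>300),"timerbar")
rect((Z>.1)&(Z<.15)&(U<215)&(U>125)&(V<380)&(V>300),"dial")
for p in[(165,340),(163,325),(150,220),(550,302),(630,338),(315,160),(277,160),(462,165),(439,390),(506,452),(385,110),(100,347)]:print(p,w(*p))
for p in [(313,186),(422,189),(413,372),(303,365)]:print("sheet",w(*p))
E
```

```text
pot [386.02758621 218.28275862] 406 ctr [688. -11.] size [68. 47.] yaw 6.400000000000006 zmax 0.045
pot [339.18431373 242.91029412] 408 ctr [640.  75.] size [65. 50.] yaw 162.3 zmax 0.046
pot [382.78275862 278.67931034] 406 ctr [576.  -7.] size [66. 49.] yaw 168.2 zmax 0.046
pot [333.90333333 304.18333333] 420 ctr [527.  81.] size [68. 50.] yaw 5.699999999999989 zmax 0.046
rim 5097 [array([626.3, 390.4]), array([408.1, 342.5]), np.float64(8.7)]
[[399. 529.]
 [450. 190.]
 [854. 252.]
 [802. 590.]]
grip 768 [array([ 473.4, -417.3]), array([ 32.1, 120.3]), np.float64(61.7)]
[[ 413. -403.]
 [ 519. -460.]
 [ 534. -432.]
 [ 428. -375.]]
scoopwall 814 [array([ 476.6, -265.2]), array([284. , 338.9]), np.float64(62.7)]
[[ 261. -314.]
 [ 562. -469.]
 [ 692. -216.]
 [ 391.  -61.]]
floor 8723 [array([ 473.8, -262.2]), array([276.9, 338.8]), np.float64(62.5)]
[[ 260. -307.]
 [ 560. -463.]
 [ 688. -218.]
 [ 387.  -61.]]
timerbar 209 [array([455.2, 363. ]), array([61.3, 14.9]), np.float64(4.5)]
[[424. 368.]
 [425. 353.]
 [486. 358.]
 [485. 373.]]
dial 1204 [array([454.7, 354.9]), array([135.5, 152.4]), np.float64(3.7)]
[[382. 427.]
 [392. 274.]
 [527. 283.]
 [517. 435.]]
(165, 340) [0.453 0.357 0.128]
(163, 325) [0.476 0.359 0.133]
(150, 220) [0.67  0.418 0.058]
(550, 302) [ 0.538 -0.302  0.069]
(630, 338) [ 0.473 -0.419  0.148]
(315, 160) [0.774 0.115 0.107]
(277, 160) [0.799 0.201 0.016]
(462, 165) [ 0.765 -0.14   0.13 ]
(439, 390) [ 0.38  -0.108  0.103]
(506, 452) [ 0.272 -0.233  0.033]
(385, 110) [ 0.902 -0.002  0.015]
(100, 347) [0.439 0.47  0.116]
sheet [0.752 0.13  0.016]
sheet [ 0.748 -0.075  0.015]
sheet [ 0.409 -0.066  0.016]
sheet [0.417 0.136 0.017]
```

```bash
python3 - <<'E'
from h import *
f=np.load("top0.npz");im=f["im"]
a=im[200:290,20:210];b=im[140:290,310:480]
save(cv2.copyMakeBorder(a,0,60,0,0,0) if 0 else a,"a.png",4)
s=ctrl.state();i=optics.camera_info("wrist");print(i["tool_from_camera"].round(3),i["fx"])
E
```

```text
[[ 0.     0.962  0.274  0.075]
 [ 1.    -0.001  0.002 -0.001]
 [ 0.002  0.274 -0.962  0.021]
 [ 0.     0.     0.     1.   ]] 372.02289906097366
```

View pics/a.png

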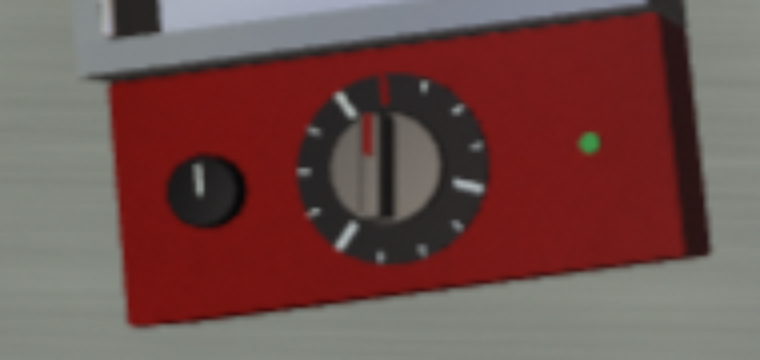

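The sheet holds four halves. The scoop's yaw is about 61.7° with its grip at (0.473,-0.417). The timer bar is about 4° past zero. Next I'll write a move helper.

```bash
cat >> h.py <<'E'
def wp(*P):
    """P: (x,y,z,yaw_deg[,tip_deg about tool x]) in m -> print tool-frame travel mm and turn (6deg units) from the present pose"""
    s=ctrl.state(); R0=R.from_quat(s["ee_rot"]); p0=np.array(s["ee_pos"])
    for w in P:
        t=R.from_euler("z",w[3],degrees=True)*R.from_euler("x",180,degrees=True)
        if len(w)>4: t=t*R.from_euler("x",w[4],degrees=True)
        print("T",(R0.inv().apply(np.array(w[:3])-p0)*1000).round(1).tolist(),"A",(np.degrees((R0.inv()*t).as_rotvec())/6).round(2).tolist())
def status():
    s=ctrl.state(); e=R.from_quat(s["ee_rot"]).as_matrix()
    print("t",round(s["time_s"],2),"p",np.round(s["ee_pos"],4),"yaw",round(np.degrees(np.arctan2(e[1,0],e[0,0])),1),"F",np.round(s["force"],1),"w",round(s["width"],4),"q",np.round(s["qpos"],2))
def pots(fn=None,cam="top"):
    im,d,W=pts(cam)
    if fn: save(im,fn,1.4)
    hsv=cv2.cvtColor(im,cv2.COLOR_RGB2HSV)
    m=((hsv[...,0]<20)&(hsv[...,1]>90)&(im.max(2)>50)&(W[...,0]>.42)&(W[...,0]<.75)&(W[...,1]>-.42)&(W[...,1]<.13)&(W[...,2]<.12)).astype(np.uint8)
    n,l,st,c=cv2.connectedComponentsWithStats(m)
    for k in range(1,n):
        if st[k,4]<80: continue
        Q=W[l==k]; Q=Q[~np.isnan(Q[:,0])]; r=cv2.minAreaRect((Q[:,:2]*1000).astype(np.float32))
        e,V=np.linalg.eigh(np.cov(Q[:,:2].T)); a=np.degrees(np.arctan2(V[1,1],V[0,1]))
        print("pot",np.round(r[0]),np.round(r[1]),"yaw",round((a+90)%180-90,1),"z",round(np.nanpercentile(Q[:,2],98),3),"px",(c[k]*1.4).round())
E
python3 - <<'E'
from h import *
wp((.688,-.011,.33,6),(.688,-.011,.191,6))
E
```

```text
T [651.0, -376.8, 74.6] A [-0.02, 0.0, 2.0]
T [650.9, -376.5, 213.6] A [-0.02, 0.0, 2.0]
```

Emit:
apply_moves(travel=[[325,-188,0],[325,-188,0],[325,-188,0],[325,-188,0],[325,-188,0],[325,-188,0],[651,-377,50],[651,-377,50],[651,-377,50],[651,-377,50],[651,-377,50],[651,-377,50],[651,-377,50],[651,-377,50],[651,-377,74],[651,-377,74],[651,-377,74],[651,-377,74]], angular=[[0,0,1],[0,0,1],[0,0,1],[0,0,1],[0,0,1],[0,0,1],[0,0,2],[0,0,2],[0,0,2],[0,0,2],[0,0,2],[0,0,2],[0,0,2],[0,0,2],[0,0,2],[0,0,2],[0,0,2],[0,0,2]], hand=[88,88,88,88,88,88,88,88,88,88,88,88,88,88,88,88,88,88])

```text
time_s: 1.9
ee_pos: [0.6874, -0.0119, 0.3305]
ee_rot: [0.999, 0.052, -0.001, 0.0]
force: [0.1, -0.8, 0.9]
width: 0.0772
grasp_force: 0.0
```

```bash
python3 - <<'E'
from h import *
status()
pots("w1.png","wrist"); status()
wp((.688,-.011,.191,6))
E
```

```text
t 1.9 p [ 0.6874 -0.0119  0.3305] yaw 6.0 F [ 0.1 -0.8  0.9] w 0.0772 q [-0.12  0.55  1.38 -0.    1.21  1.35]
pot [689. -10.] [70. 47.] yaw 5.8 z 0.041 px [381. 277.]
pot [647.  77.] [46. 58.] yaw -37.8 z 0.041 px [222. 333.]
pot [591.  -6.] [38. 50.] yaw -75.5 z 0.041 px [359. 436.]
pot [512.  70.] [23. 36.] yaw -28.7 z 0.041 px [225. 535.]
t 1.95 p [ 0.6873 -0.0124  0.3311] yaw 5.9 F [-0.4  0.6  0.2] w 0.0774 q [-0.12  0.55  1.38 -0.    1.21  1.35]
T [0.9, -1.4, 140.1] A [0.0, 0.0, -0.01]
```

View pics/w1.png

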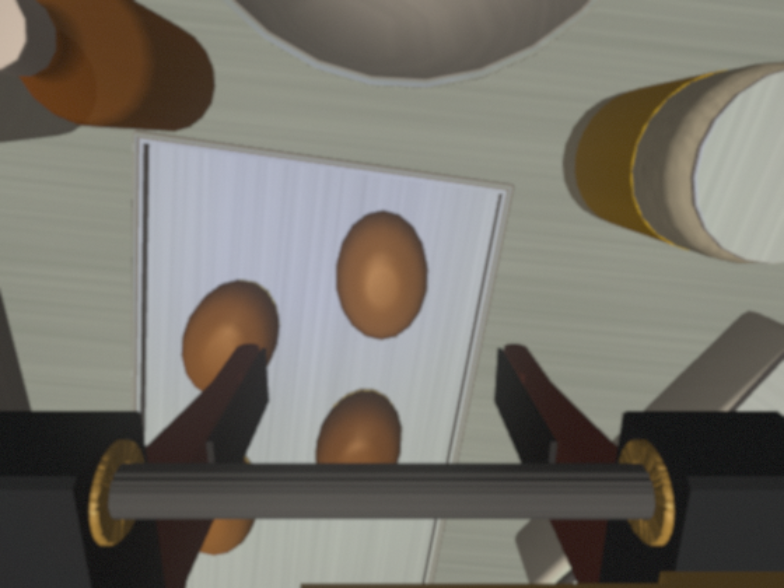

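Emit:
apply_moves(travel=[[2,-2,45],[2,-2,90],[2,-2,125],[2,-2,140],[2,-2,140],[2,-2,140],[2,-2,140],[2,-2,140],[2,-2,140],[2,-2,140],[2,-2,140],[2,-2,140],[2,-2,120],[2,-2,80],[2,-2,30],[2,-2,-20],[2,-2,-20]], angular=[[0,0,0],[0,0,0],[0,0,0],[0,0,0],[0,0,0],[0,0,0],[0,0,0],[0,0,0],[0,0,0],[0,0,0],[0,0,0],[0,0,0],[0,0,0],[0,0,0],[0,0,0],[0,0,0],[0,0,0]], hand=[88,88,88,88,88,40,40,40,40,40,40,40,40,40,40,40,40], grip_force=20)

```text
time_s: 3.65
ee_pos: [0.6924, -0.0089, 0.3592]
ee_rot: [0.999, 0.052, 0.007, 0.001]
force: [0.3, 0.3, -0.6]
width: 0.0528
grasp_force: 20.0
```

```bash
python3 - <<'E'
from h import *
status()
G=np.array([.4734,-.4173]);u=np.array([np.cos(np.radians(61.7)),np.sin(np.radians(61.7))]);v=np.array([-u[1],u[0]])
def sc(x,y): return tuple(G+u*(x+.138)+v*y)
for p in[(-.05,.044),(-.05,-.044),(.03,.044),(.03,-.044)]: print(np.round(sc(*p),3))
p=sc(-.05,.044); wp((*p,.36,-28.3),(*p,.257,-28.3))
E
```

```text
t 3.65 p [ 0.6924 -0.0089  0.3592] yaw 6.0 F [ 0.3  0.3 -0.6] w 0.0528 q [-0.11  0.52  1.35  0.    1.25  1.35]
[ 0.476 -0.319]
[ 0.554 -0.361]
[ 0.514 -0.249]
[ 0.592 -0.29 ]
T [-247.2, 285.8, -3.5] A [-0.01, -0.13, 5.72]
T [-248.6, 285.5, 99.5] A [-0.01, -0.13, 5.72]
```

Emit:
apply_moves(travel=[[-40,46,-4],[-80,92,-4],[-120,138,-4],[-160,184,-4],[-200,230,-4],[-230,265,-4],[-247,285,-4],[-248,286,-4],[-248,286,40],[-248,286,75],[-248,286,95],[-248,286,99],[-248,286,99],[-248,286,99],[-248,286,99],[-248,286,99],[-248,286,70],[-248,286,20],[-248,286,-10],[-248,286,-10]], angular=[[0,0,1],[0,0,2],[0,0,3],[0,0,4],[0,0,5],[0,0,5.7],[0,-0.1,5.7],[0,-0.1,5.7],[0,-0.1,5.7],[0,-0.1,5.7],[0,-0.1,5.7],[0,-0.1,5.7],[0,-0.1,5.7],[0,-0.1,5.7],[0,-0.1,5.7],[0,-0.1,5.7],[0,-0.1,5.7],[0,-0.1,5.7],[0,-0.1,5.7],[0,-0.1,5.7]], hand=[40,40,40,40,40,40,40,40,40,40,40,40,40,75,75,75,75,75,75,75])

```text
time_s: 5.65
ee_pos: [0.4744, -0.3201, 0.365]
ee_rot: [0.97, -0.244, -0.001, 0.002]
force: [0.5, -0.3, -0.1]
width: 0.0659
grasp_force: 0.0
```

```bash
python3 - <<'E'
from h import *
status()
pots("t1.png"); print("wrist");pots("w2.png","wrist")
E
```

```text
t 5.65 p [ 0.4744 -0.3201  0.365 ] yaw -28.2 F [ 0.5 -0.3 -0.1] w 0.0659 q [-0.71  0.36  1.62 -0.01  1.17  1.35]
pot [ 741. -139.] [55. 14.] yaw 82.2 z 0.09 px [456. 189.]
pot [640.  75.] [49. 64.] yaw -17.6 z 0.046 px [339. 243.]
pot [576.  -7.] [67. 49.] yaw -11.2 z 0.046 px [383. 279.]
pot [526.  81.] [69. 50.] yaw 6.1 z 0.046 px [334. 304.]
pot [ 463. -298.] [27. 39.] yaw -13.7 z 0.108 px [550. 344.]
wrist
pot [ 468. -317.] [48. 68.] yaw -30.0 z 0.104 px [380. 304.]
```

View pics/w2.png

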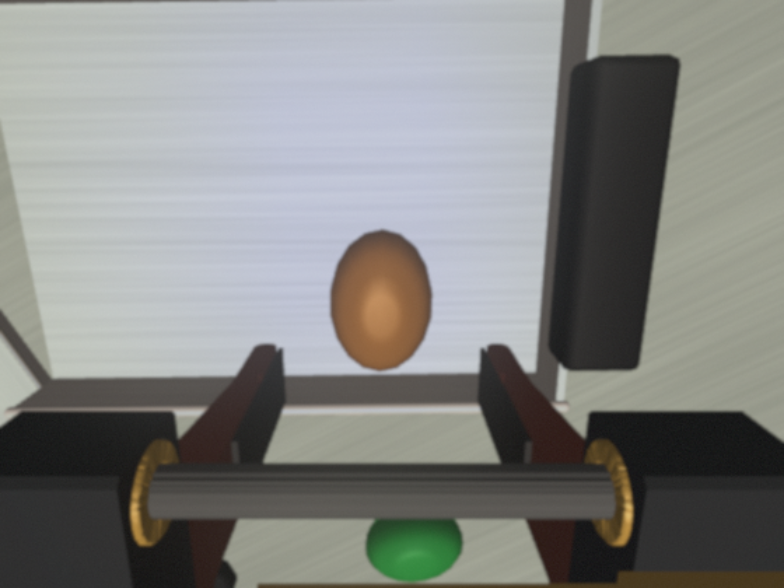

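```bash
python3 - <<'E'
from h import *
wp((.577,-.006,.30,-11.5),(.577,-.006,.191,-11.5),(.577,-.006,.37,-11.5))
E
```

```text
T [-55.8, -325.2, 60.3] A [0.02, 0.09, -2.79]
T [-54.8, -325.5, 169.3] A [0.02, 0.09, -2.79]
T [-56.4, -325.0, -9.6] A [0.02, 0.09, -2.79]
```

Emit:
apply_moves(travel=[[-8,-45,0],[-16,-90,0],[-24,-135,0],[-32,-180,0],[-40,-225,0],[-48,-270,20],[-55,-310,40],[-55,-325,75],[-55,-325,115],[-55,-325,150],[-55,-325,169],[-55,-325,169],[-55,-325,169],[-55,-325,169],[-55,-325,169],[-55,-325,169],[-55,-325,150],[-55,-325,100],[-55,-325,40],[-55,-325,-9]], angular=[[0,0,-0.4],[0,0,-0.8],[0,0,-1.2],[0,0,-1.6],[0,0,-2],[0,0,-2.4],[0,0,-2.8],[0,0,-2.8],[0,0,-2.8],[0,0,-2.8],[0,0,-2.8],[0,0,-2.8],[0,0,-2.8],[0,0,-2.8],[0,0,-2.8],[0,0,-2.8],[0,0,-2.8],[0,0,-2.8],[0,0,-2.8],[0,0,-2.8]], hand=[88,88,88,88,88,88,88,88,88,88,88,88,40,40,40,40,40,40,40,40])

```text
time_s: 7.75
ee_pos: [0.5777, -0.0068, 0.3617]
ee_rot: [0.995, -0.1, -0.006, -0.001]
force: [0.8, -0.3, -1.8]
width: 0.0531
grasp_force: 20.0
```

```bash
python3 - <<'E'
from h import *
status()
wp((.554,-.361,.36,-28.3),(.554,-.361,.257,-28.3))
E
```

```text
t 7.75 p [ 0.5777 -0.0068  0.3617] yaw -11.4 F [ 0.8 -0.3 -1.8] w 0.0531 q [-0.13  0.37  1.61  0.    1.17  1.64]
T [46.9, 351.9, 1.1] A [0.02, 0.11, 2.81]
T [48.1, 351.9, 104.1] A [0.02, 0.11, 2.81]
```

Emit:
apply_moves(travel=[[5,40,0],[11,80,0],[17,125,0],[23,170,0],[29,215,0],[35,260,0],[41,305,0],[46,340,0],[47,352,10],[47,352,45],[47,352,80],[48,352,98],[48,352,104],[48,352,104],[48,352,104],[48,352,104],[48,352,104],[48,352,80],[48,352,30],[48,352,0]], angular=[[0,0,0.4],[0,0,0.8],[0,0,1.2],[0,0,1.6],[0,0,2],[0,0,2.4],[0,0,2.8],[0,0.1,2.8],[0,0.1,2.8],[0,0.1,2.8],[0,0.1,2.8],[0,0.1,2.8],[0,0.1,2.8],[0,0.1,2.8],[0,0.1,2.8],[0,0.1,2.8],[0,0.1,2.8],[0,0.1,2.8],[0,0.1,2.8],[0,0.1,2.8]], hand=[40,40,40,40,40,40,40,40,40,40,40,40,40,40,75,75,75,75,75,75])

```text
time_s: 9.75
ee_pos: [0.5561, -0.3618, 0.3631]
ee_rot: [0.97, -0.244, 0.002, 0.001]
force: [-0.1, -0.9, 0.7]
width: 0.0658
grasp_force: 0.0
```

```bash
python3 - <<'E'
from h import *
status()
pots(); print("wrist");pots("w3.png","wrist")
wp((.641,.076,.30,-17.5),(.641,.076,.191,-17.5),(.641,.076,.37,-17.5))
E
```

```text
t 9.75 p [ 0.5561 -0.3618  0.3631] yaw -28.2 F [-0.1 -0.9  0.7] w 0.0658 q [-0.68  0.48  1.41 -0.    1.24  1.38]
pot [ 741. -140.] [55. 14.] yaw 82.6 z 0.09 px [456. 189.]
pot [640.  74.] [66. 49.] yaw -17.6 z 0.045 px [339. 243.]
pot [ 556. -342.] [26. 46.] yaw -20.5 z 0.107 px [576. 291.]
pot [526.  81.] [68. 50.] yaw 5.3 z 0.045 px [334. 304.]
pot [ 482. -299.] [10. 48.] yaw -34.5 z 0.103 px [550. 332.]
wrist
pot [ 557. -361.] [48. 68.] yaw -26.5 z 0.104 px [378. 300.]
pot [ 487. -326.] [49. 30.] yaw 63.2 z 0.103 px [383. 440.]
T [-134.2, -426.3, 62.9] A [0.04, -0.1, -1.79]
T [-135.4, -426.7, 171.9] A [0.04, -0.1, -1.79]
T [-133.4, -426.1, -7.1] A [0.04, -0.1, -1.79]
```

Emit:
apply_moves(travel=[[-14,-45,0],[-28,-90,0],[-42,-135,0],[-57,-182,0],[-72,-230,0],[-87,-278,0],[-102,-326,0],[-117,-374,20],[-130,-414,50],[-135,-427,90],[-135,-427,130],[-135,-427,160],[-135,-427,171],[-135,-427,171],[-135,-427,171],[-135,-427,171],[-135,-427,171],[-135,-427,171],[-135,-427,150],[-134,-427,100]], angular=[[0,0,-0.4],[0,0,-0.8],[0,0,-1.2],[0,0,-1.6],[0,0,-1.8],[0,0,-1.8],[0,0,-1.8],[0,0,-1.8],[0,0,-1.8],[0,0,-1.8],[0,0,-1.8],[0,0,-1.8],[0,0,-1.8],[0,0,-1.8],[0,0,-1.8],[0,0,-1.8],[0,0,-1.8],[0,0,-1.8],[0,0,-1.8],[0,0,-1.8]], hand=[88,88,88,88,88,88,88,88,88,88,88,88,88,88,40,40,40,40,40,40])

```text
time_s: 11.85
ee_pos: [0.6369, 0.0778, 0.2551]
ee_rot: [0.988, -0.151, -0.005, 0.002]
force: [0.1, -0.1, -0.5]
width: 0.0533
grasp_force: 20.0
```

```bash
python3 - <<'E'
from h import *
status()
wp((.641,.076,.36,-17.5),(.514,-.249,.36,-28.3),(.514,-.249,.257,-28.3))
E
```

```text
t 11.85 p [0.6369 0.0778 0.2551] yaw -17.4 F [ 0.1 -0.1 -0.5] w 0.0533 q [ 0.01  0.57  1.56 -0.    1.02  1.89]
T [3.5, 1.0, -104.9] A [0.05, 0.09, 0.01]
T [-20.4, 349.1, -102.9] A [0.06, 0.09, 1.81]
T [-19.4, 348.6, 0.1] A [0.06, 0.09, 1.81]
```

Emit:
apply_moves(travel=[[0,0,-50],[0,10,-90],[-2,40,-100],[-5,80,-100],[-8,125,-100],[-11,170,-100],[-14,215,-100],[-17,260,-100],[-20,305,-100],[-22,340,-98],[-23,348,-80],[-23,348,-40],[-23,348,-10],[-23,348,5],[-23,348,6],[-23,348,6],[-23,348,6],[-23,348,6],[-23,348,-20],[-23,348,-70]], angular=[[0,0,0],[0,0,0],[0,0,0.3],[0,0,0.6],[0,0,0.9],[0,0,1.2],[0,0,1.5],[0,0,1.8],[0,0,1.8],[0,0,1.8],[0,0,1.8],[0,0,1.8],[0,0,1.8],[0,0,1.8],[0,0,1.8],[0,0,1.8],[0,0,1.8],[0,0,1.8],[0,0,1.8],[0,0,1.8]], hand=[40,40,40,40,40,40,40,40,40,40,40,40,40,40,40,75,75,75,75,75])

```text
time_s: 13.85
ee_pos: [0.5118, -0.2461, 0.3274]
ee_rot: [0.97, -0.244, -0.004, -0.0]
force: [0.5, -0.7, -0.5]
width: 0.0664
grasp_force: 0.0
```

Emit:
apply_moves(travel=[[0,0,-35],[0,0,-35],[0,0,-35]], angular=[[0,0,0],[0,0,0],[0,0,0]], hand=[75,75,75])

```text
time_s: 14.15
ee_pos: [0.5133, -0.2469, 0.3656]
ee_rot: [0.97, -0.244, 0.001, 0.001]
force: [-0.7, 0.1, -0.2]
width: 0.0655
grasp_force: 0.0
```

```bash
python3 - <<'E'
from h import *
status()
pots(); print("wrist");pots("w4.png","wrist")
wp((.527,.081,.33,5.5),(.527,.081,.33,95.5))
im,d,W=pts("top")
# sheet +y edge near x=.527
Z=W[...,2]
for x in (.50,.527,.56):
    m=(abs(W[...,0]-x)<.006)&(abs(W[...,1]-.12)<.04); o=np.argsort(W[m][:,1]); print(x,[(round(a[1],3),round(a[2],3)) for a in W[m][o][::3]][:40])
E
```

```text
t 14.15 p [ 0.5133 -0.2469  0.3656] yaw -28.2 F [-0.7  0.1 -0.2] w 0.0655 q [-0.57  0.35  1.63 -0.    1.16  1.49]
pot [ 741. -140.] [55. 14.] yaw 83.0 z 0.091 px [456. 189.]
pot [527.  81.] [68. 49.] yaw 5.2 z 0.046 px [334. 304.]
pot [ 457. -307.] [49. 41.] yaw 67.5 z 0.107 px [555. 346.]
wrist
pot [ 556. -359.] [47. 70.] yaw -25.6 z 0.104 px [554. 101.]
pot [ 514. -248.] [48. 68.] yaw -28.8 z 0.104 px [382. 291.]
pot [ 470. -315.] [47. 71.] yaw -32.5 z 0.104 px [542. 303.]
T [-142.1, -295.4, 33.3] A [0.01, 0.02, -5.62]
T [-142.1, -295.4, 33.3] A [-0.01, 0.02, -20.62]
0.5 [(np.float64(0.081), np.float64(0.041)), (np.float64(0.082), np.float64(0.028)), (np.float64(0.084), np.float64(0.035)), (np.float64(0.084), np.float64(0.027)), (np.float64(0.087), np.float64(0.029)), (np.float64(0.089), np.float64(0.037)), (np.float64(0.089), np.float64(0.027)), (np.float64(0.092), np.float64(0.033)), (np.float64(0.094), np.float64(0.007)), (np.float64(0.095), np.float64(0.024)), (np.float64(0.098), np.float64(0.025)), (np.float64(0.099), np.float64(0.008)), (np.float64(0.102), np.float64(0.01)), 
[... 3577 characters left out ...]
np.float64(0.008)), (np.float64(0.124), np.float64(0.012)), (np.float64(0.125), np.float64(0.007)), (np.float64(0.127), np.float64(0.009)), (np.float64(0.128), np.float64(0.003)), (np.float64(0.13), np.float64(0.007)), (np.float64(0.132), np.float64(0.011)), (np.float64(0.133), np.float64(0.006)), (np.float64(0.134), np.float64(0.016)), (np.float64(0.136), np.float64(0.018)), (np.float64(0.137), np.float64(0.016)), (np.float64(0.142), np.float64(-0.003)), (np.float64(0.143), np.float64(0.006)), (np.float64(0.144), np.float64(0.002)), (np.float64(0.146), np.float64(0.001)), (np.float64(0.147), np.float64(-0.001)), (np.float64(0.149), np.float64(0.003)), (np.float64(0.151), np.float64(0.002))]
```

Emit:
apply_moves(travel=[[-20,-42,0],[-40,-84,0],[-60,-125,0],[-80,-166,0],[-100,-208,0],[-120,-250,0],[-138,-285,20],[-142,-294,50],[-142,-294,90],[-142,-294,130],[-142,-294,160],[-142,-294,173],[-142,-294,173],[-142,-294,173],[-142,-294,173],[-142,-294,173],[-142,-294,173],[-142,-294,140],[-142,-294,90],[-142,-294,40]], angular=[[0,0,-1],[0,0,-2],[0,0,-3],[0,0,-4],[0,0,-5],[0,0,-5.6],[0,0,-5.6],[0,0,-5.6],[0,0,-5.6],[0,0,-5.6],[0,0,-5.6],[0,0,-5.6],[0,0,-5.6],[0,0,-5.6],[0,0,-5.6],[0,0,-5.6],[0,0,-5.6],[0,0,-5.6],[0,0,-5.6],[0,0,-5.6]], hand=[77,77,77,77,77,77,77,77,77,77,77,77,77,40,40,40,40,40,40,40])

```text
time_s: 16.3
ee_pos: [0.5265, 0.0791, 0.3251]
ee_rot: [0.999, 0.047, -0.001, 0.001]
force: [2.0, 0.6, -0.8]
width: 0.0524
grasp_force: 20.0
```

Emit:
apply_moves(travel=[[0,0,-40],[0,0,-40],[0,0,-40]], angular=[[0,0,0],[0,0,0],[0,0,0]], hand=[40,40,40])

```text
time_s: 16.6
ee_pos: [0.5271, 0.0793, 0.365]
ee_rot: [0.999, 0.047, 0.001, 0.001]
force: [0.4, -0.2, -1.5]
width: 0.053
grasp_force: 20.0
```

```bash
python3 - <<'E'
from h import *
status()
wp((.594,-.29,.36,-28.3),(.594,-.29,.257,-28.3))
E
```

```text
t 16.6 p [0.5271 0.0793 0.365 ] yaw 5.4 F [ 0.4 -0.2 -1.5] w 0.053 q [ 0.02  0.3   1.7  -0.    1.13  1.5 ]
T [32.0, 373.9, 5.6] A [0.01, -0.02, 5.61]
T [31.8, 373.7, 108.6] A [0.01, -0.02, 5.61]
```

Emit:
apply_moves(travel=[[4,40,0],[8,82,0],[12,125,0],[16,168,0],[19,211,0],[22,254,0],[25,297,0],[29,340,0],[32,368,5],[32,374,20],[32,374,60],[32,374,90],[32,374,106],[32,374,108],[32,374,108],[32,374,108],[32,374,108],[32,374,80],[32,374,30],[32,374,-10]], angular=[[0,0,0.8],[0,0,1.6],[0,0,2.4],[0,0,3.2],[0,0,4],[0,0,4.8],[0,0,5.6],[0,0,5.6],[0,0,5.6],[0,0,5.6],[0,0,5.6],[0,0,5.6],[0,0,5.6],[0,0,5.6],[0,0,5.6],[0,0,5.6],[0,0,5.6],[0,0,5.6],[0,0,5.6],[0,0,5.6]], hand=[40,40,40,40,40,40,40,40,40,40,40,40,40,40,75,75,75,75,75,75])

```text
time_s: 18.6
ee_pos: [0.5941, -0.29, 0.377]
ee_rot: [0.97, -0.244, 0.001, 0.001]
force: [0.3, -0.6, 0.8]
width: 0.066
grasp_force: 0.0
```

```bash
python3 - <<'E'
from h import *
status()
pots("t5.png"); print("wrist");pots("w5.png","wrist")
wp((.4734,-.4173,.38,151.7),(.4734,-.4173,.30,151.7))
E
```

```text
t 18.6 p [ 0.5941 -0.29    0.377 ] yaw -28.2 F [ 0.3 -0.6  0.8] w 0.066 q [-0.56  0.47  1.4  -0.    1.27  1.51]
pot [ 741. -139.] [56. 14.] yaw 82.8 z 0.091 px [456. 189.]
pot [ 550. -353.] [48. 52.] yaw 15.1 z 0.108 px [581. 293.]
pot [ 530. -297.] [44. 35.] yaw 67.2 z 0.109 px [549. 305.]
wrist
pot [ 558. -360.] [49. 68.] yaw -30.5 z 0.104 px [525. 292.]
pot [ 591. -288.] [49. 70.] yaw -29.6 z 0.104 px [379. 301.]
pot [ 514. -288.] [52. 74.] yaw -18.8 z 0.104 px [445. 408.]
T [-48.4, 169.2, 1.9] A [0.2, 0.03, -29.99]
T [-49.5, 169.0, 81.9] A [0.2, 0.03, -29.99]
```

View pics/t5.png

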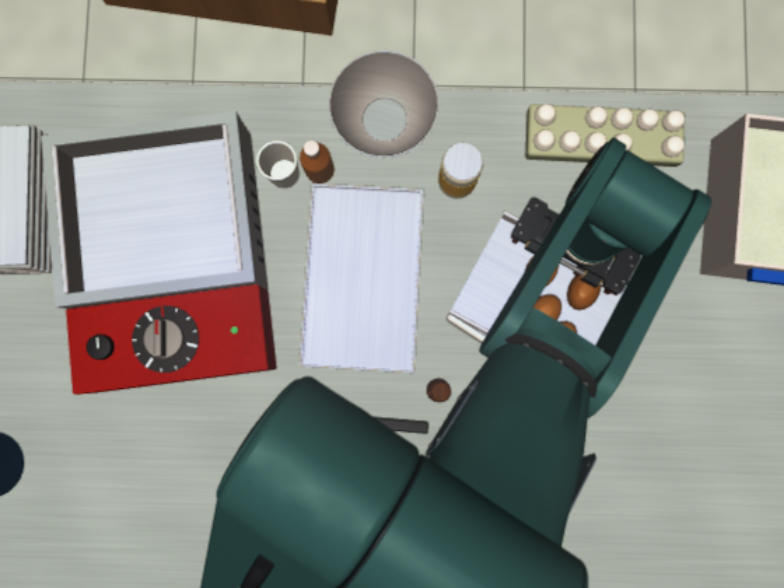

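Emit:
apply_moves(travel=[[0,0,-15],[-10,30,-15],[-20,70,-15],[-30,110,-15],[-40,150,-15],[-48,169,-15],[-48,169,-15],[-48,169,-15],[-48,169,-15],[-48,169,-15],[-48,169,-15],[-48,169,-15],[-48,169,-15],[-48,169,-15],[-48,169,-15]], angular=[[0,0,-1],[0,0,-2.4],[0,0,-3.8],[0,0,-5.2],[0,0,-6.6],[0,0,-8],[0,0,-9.4],[0,0,-10.8],[0,0,-12.2],[0,0,-13.6],[0,0,-15],[0,0,-16.4],[0,0,-17.8],[0,0,-19.2],[0,0,-20]], hand=[75,75,75,75,75,75,75,75,75,75,75,75,75,75,75])

```text
time_s: 20.2
ee_pos: [0.4717, -0.4159, 0.3894]
ee_rot: [0.694, 0.72, -0.001, 0.0]
force: [-0.9, 0.6, 0.4]
width: 0.0663
grasp_force: 0.0
```

Emit:
apply_moves(travel=[[0,0,0],[0,0,0],[0,0,0],[0,0,0],[0,0,0],[0,0,0],[0,0,0],[0,0,0],[0,0,0]], angular=[[0,0,-1.4],[0,0,-2.8],[0,0,-4.2],[0,0,-5.6],[0,0,-7],[0,0,-8.4],[0,0,-10],[0,0,-10],[0,0,-10]], hand=[75,75,75,75,75,75,75,75,75])

```text
time_s: 21.1
ee_pos: [0.4717, -0.4161, 0.3895]
ee_rot: [0.245, 0.969, -0.001, -0.0]
force: [-0.0, -0.2, -0.4]
width: 0.0656
grasp_force: 0.0
```

```bash
python3 - <<'E'
from h import *
status()
pots(); 
im,d,W=pts("wrist"); save(im,"w6.png",1.4)
im,d,W=pts("top");Z=W[...,2]; save(im,"t6.png",1.4)
wp((.4734,-.4173,.30,151.7))
E
```

```text
t 21.1 p [ 0.4717 -0.4161  0.3895] yaw 151.6 F [-0.  -0.2 -0.4] w 0.0656 q [-0.83  0.41  1.46 -0.    1.27 -1.91]
pot [ 741. -140.] [55. 15.] yaw 81.8 z 0.089 px [456. 189.]
pot [ 591. -283.] [50. 67.] yaw -29.6 z 0.109 px [541. 269.]
pot [ 558. -357.] [49. 68.] yaw -26.6 z 0.107 px [584. 289.]
pot [ 492. -302.] [106.  67.] yaw 27.0 z 0.108 px [551. 326.]
T [-1.9, -0.1, 89.7] A [-0.01, 0.0, -0.01]
```

View pics/t6.png

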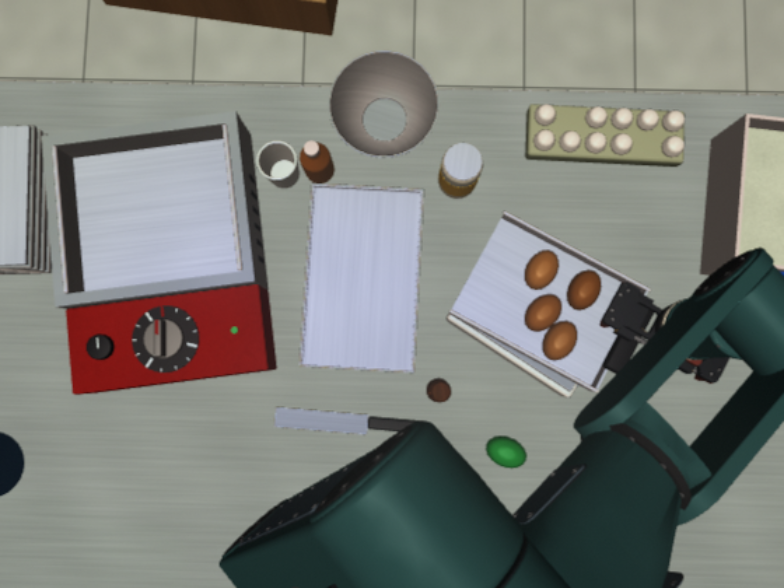

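View pics/w6.png

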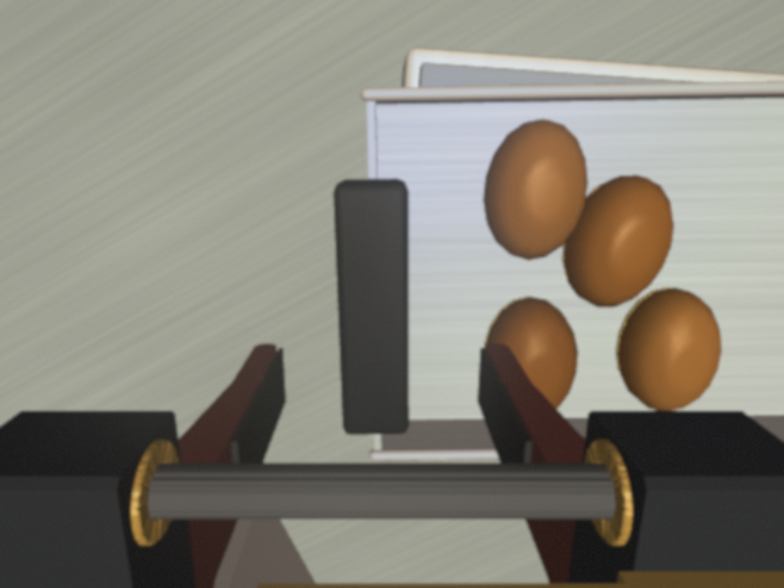

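Both views show all four halves together in the scoop. One was knocked a few cm but is still inside. The wrist view has the grip bar at (372,307), between the fingers. Next I'll grasp the bar.

Emit:
apply_moves(travel=[[-2,0,30],[-2,0,60],[-2,0,85],[-2,0,92],[-2,0,92],[-2,0,92],[-2,0,92],[-2,0,92],[-2,0,92],[-2,0,92],[-2,0,92],[-2,0,92],[-2,0,92],[-2,0,92]], angular=[[0,0,0],[0,0,0],[0,0,0],[0,0,0],[0,0,0],[0,0,0],[0,0,0],[0,0,0],[0,0,0],[0,0,0],[0,0,0],[0,0,0],[0,0,0],[0,0,0]], hand=[75,75,75,75,75,20,20,20,20,20,20,20,20,20], grip_force=60)

```text
time_s: 22.65
ee_pos: [0.4736, -0.418, 0.2988]
ee_rot: [0.244, 0.97, -0.002, 0.001]
force: [-2.6, -2.9, 5.9]
width: 0.0319
grasp_force: 60.0
```

Emit:
apply_moves(travel=[[0,0,-4],[0,0,-8],[0,0,-14],[0,0,-22],[0,0,-32],[0,0,-42],[0,0,-52],[0,0,-60],[0,0,-60],[0,0,-60]], angular=[[0,0,0],[0,0,0],[0,0,0],[0,0,0],[0,0,0],[0,0,0],[0,0,0],[0,0,0],[0,0,0],[0,0,0]], hand=[20,20,20,20,20,20,20,20,20,20])

```text
time_s: 23.65
ee_pos: [0.4736, -0.4172, 0.358]
ee_rot: [0.244, 0.97, -0.001, 0.0]
force: [-0.5, 0.1, -7.8]
width: 0.0319
grasp_force: 59.9
```

```bash
cat >> h.py <<'E'
def tilt(box=(.40,.75,-.40,-.15)):
    im,d,W=pts("top"); Z=W[...,2]
    hsv=cv2.cvtColor(im,cv2.COLOR_RGB2HSV)
    m=(W[...,0]>box[0])&(W[...,0]<box[1])&(W[...,1]>box[2])&(W[...,1]<box[3])&(hsv[...,1]<60)&(im.min(2)>130)&(Z>.08)
    Q=W[m]; A=np.c_[Q[:,:2],np.ones(len(Q))]
    for _ in range(6):
        c=np.linalg.lstsq(A,Q[:,2],rcond=None)[0]; r=abs(Q[:,2]-A@c); k=r<max(.006,np.median(r)); A=A[k];Q=Q[k]
    print("floor plane n",len(Q),"slope dir",np.degrees(np.arctan2(-c[1],-c[0])).round(1),"down tilt",np.degrees(np.arctan(np.hypot(*c[:2]))).round(2),"mean",Q.mean(0).round(3))
    return im,W
E
python3 - <<'E'
from h import *
status(); print(ctrl.state()["moment"]); im,W=tilt(); pots()
E
```

```text
t 23.65 p [ 0.4736 -0.4172  0.358 ] yaw 151.8 F [-0.5  0.1 -7.8] w 0.0319 q [-0.83  0.44  1.49 -0.    1.2  -1.91]
[-0.69191161  0.22997738  0.02918601]
floor plane n 4600 slope dir 81.9 down tilt 0.28 mean [ 0.548 -0.257  0.13 ]
pot [ 740. -140.] [55. 14.] yaw 83.5 z 0.089 px [457. 189.]
```

```bash
cat >> h.py <<'E'
def path(wps,n):
    """smooth rows from the present pose through (x,y,z,yaw,tip) waypoints; printed per row"""
    from scipy.interpolate import PchipInterpolator
    s=ctrl.state(); R0=R.from_quat(s["ee_rot"]); p0=np.array(s["ee_pos"])
    e=(R.from_euler("z",0)*R0); M=R0.as_matrix(); y0=np.degrees(np.arctan2(M[1,0],M[0,0]))
    t0=np.degrees((R.from_euler("x",180,degrees=True).inv()*R.from_euler("z",-y0,degrees=True)*R0).as_rotvec()[0])
    P=np.array([[*p0,y0,t0],*wps]); P[:,3]=np.degrees(np.unwrap(np.radians(P[:,3])))
    L=np.r_[0,np.cumsum([max(np.linalg.norm(a[:3]-b[:3]),abs(a[4]-b[4])/300,.01) for a,b in zip(P,P[1:])])]
    k=np.arange(1,n+1)/n; k=k*k*(3-2*k); Q=PchipInterpolator(L,P)(k*L[-1])
    T=[];A=[]
    for w in Q:
        t=R.from_euler("z",w[3],degrees=True)*R.from_euler("x",180+w[4],degrees=True)
        T.append(R0.inv().apply(w[:3]-p0)*1000); A.append(np.degrees((R0.inv()*t).as_rotvec())/6)
    print(np.round(T).astype(int).tolist()); print(np.round(A,1).tolist())
E
python3 - <<'E'
from h import *
path([(.474,-.417,.43,151.7,-4),(.50,-.08,.454,134,-4)],20)
E
```

```text
[[0, 0, -4], [0, 0, -14], [0, 0, -31], [0, 0, -53], [0, 0, -70], [0, 1, -75], [2, 6, -79], [6, 17, -83], [13, 32, -86], [22, 54, -89], [34, 80, -91], [47, 110, -93], [62, 143, -95], [77, 177, -96], [92, 210, -96], [106, 242, -97], [118, 269, -97], [128, 291, -97], [134, 305, -97], [136, 309, -97]]
[[-0.0, -0.0, 0.0], [-0.1, -0.0, 0.0], [-0.3, -0.0, 0.0], [-0.5, -0.0, 0.0], [-0.7, -0.0, 0.0], [-0.7, -0.0, 0.0], [-0.7, -0.0, 0.1], [-0.7, -0.0, 0.2], [-0.7, -0.0, 0.3], [-0.7, -0.0, 0.5], [-0.7, -0.0, 0.8], [-0.7, -0.0, 1.1], [-0.7, -0.1, 1.4], [-0.7, -0.1, 1.7], [-0.7, -0.1, 2.0], [-0.7, -0.1, 2.3], [-0.7, -0.1, 2.6], [-0.7, -0.1, 2.8], [-0.7, -0.1, 2.9], [-0.7, -0.1, 3.0]]
```

Emit:
apply_moves(travel=[[0,0,-4],[0,0,-14],[0,0,-31],[0,0,-53],[0,0,-70],[0,1,-75],[2,6,-79],[6,17,-83],[13,32,-86],[22,54,-89],[34,80,-91],[47,110,-93],[62,143,-95],[77,177,-96],[92,210,-96],[106,242,-97],[118,269,-97],[128,291,-97],[134,305,-97],[136,309,-97]], angular=[[0,0,0],[-0.1,0,0],[-0.3,0,0],[-0.5,0,0],[-0.7,0,0],[-0.7,0,0],[-0.7,0,0.1],[-0.7,0,0.2],[-0.7,0,0.3],[-0.7,0,0.5],[-0.7,0,0.8],[-0.7,0,1.1],[-0.7,-0.1,1.4],[-0.7,-0.1,1.7],[-0.7,-0.1,2.0],[-0.7,-0.1,2.3],[-0.7,-0.1,2.6],[-0.7,-0.1,2.8],[-0.7,-0.1,2.9],[-0.7,-0.1,3.0]], hand=[20,20,20,20,20,20,20,20,20,20,20,20,20,20,20,20,20,20,20,20])

```text
time_s: 25.75
ee_pos: [0.4985, -0.0775, 0.4536]
ee_rot: [0.391, 0.92, 0.034, 0.012]
force: [-0.1, 0.2, -7.2]
width: 0.0315
grasp_force: 59.9
```

```bash
python3 - <<'E'
from h import *
status()
path([(.43,.14,.46,122,-4),(.365,.25,.46,115,-4)],16)
im,W=tilt((.45,.85,-.2,.3)); save(im,"t7.png",1.4)
E
```

```text
t 25.75 p [ 0.4985 -0.0775  0.4536] yaw 133.9 F [-0.1  0.2 -7.2] w 0.0315 q [-0.32  0.16  1.66  0.07  1.29 -1.1 ]
[[3, 2, 0], [13, 9, 0], [28, 18, 0], [48, 30, 0], [72, 43, 0], [99, 57, 0], [128, 71, 0], [158, 84, 1], [189, 96, 1], [218, 107, 2], [247, 115, 3], [273, 121, 3], [296, 125, 4], [313, 129, 4], [325, 130, 4], [329, 131, 4]]
[[0.0, -0.0, 0.0], [0.0, -0.0, 0.1], [0.0, -0.1, 0.3], [0.0, -0.1, 0.5], [0.0, -0.1, 0.7], [0.0, -0.1, 1.0], [0.0, -0.1, 1.2], [0.0, -0.1, 1.5], [0.0, -0.2, 1.8], [0.0, -0.2, 2.1], [0.0, -0.2, 2.4], [0.0, -0.2, 2.6], [0.0, -0.2, 2.8], [0.0, -0.2, 3.0], [0.0, -0.3, 3.1], [0.0, -0.3, 3.1]]
floor plane n 1241 slope dir -49.7 down tilt 0.97 mean [0.619 0.058 0.237]
```

View pics/t7.png

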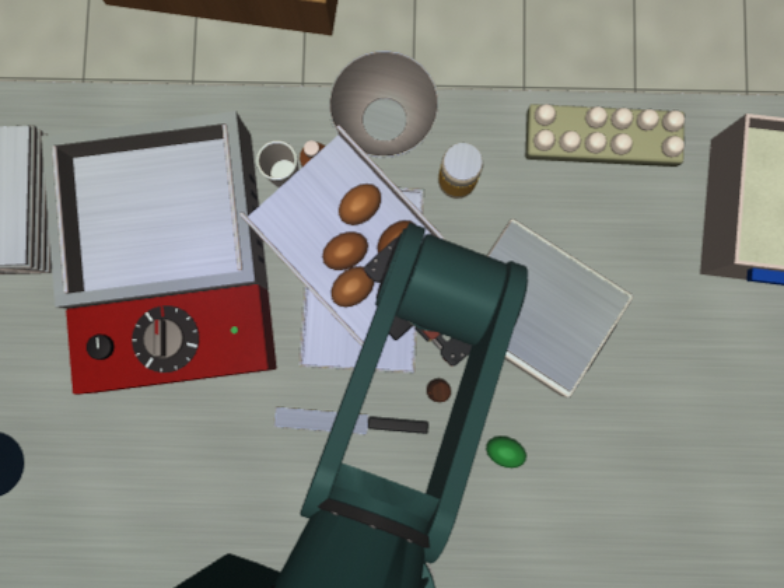

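All four halves are still in the scoop at (340–395,205–290), and the scale is uncovered at (560,305). Next I'll move on to the warmer.

Emit:
apply_moves(travel=[[3,2,0],[13,9,0],[28,18,0],[48,30,0],[72,43,0],[99,57,0],[128,71,0],[158,84,1],[189,96,1],[218,107,2],[247,115,3],[273,121,3],[296,125,4],[313,129,4],[325,130,4],[329,131,4],[329,131,4]], angular=[[0,0,0],[0,0,0.1],[0,-0.1,0.3],[0,-0.1,0.5],[0,-0.1,0.7],[0,-0.1,1.0],[0,-0.1,1.2],[0,-0.1,1.5],[0,-0.2,1.8],[0,-0.2,2.1],[0,-0.2,2.4],[0,-0.2,2.6],[0,-0.2,2.8],[0,-0.2,3.0],[0,-0.3,3.1],[0,-0.3,3.1],[0,-0.3,3.1]], hand=[20,20,20,20,20,20,20,20,20,20,20,20,20,20,20,20,20])

```text
time_s: 27.5
ee_pos: [0.3666, 0.2476, 0.4597]
ee_rot: [0.536, 0.843, 0.029, 0.022]
force: [-0.3, -0.4, -6.7]
width: 0.0316
grasp_force: 59.9
```

```bash
python3 - <<'E'
from h import *
status()
C=np.array([.680,.398]);ex=np.array([np.cos(np.radians(8.7)),np.sin(np.radians(8.7))]);ey=np.array([-ex[1],ex[0]])
L=C-.07*ex-.02*ey; phi=np.radians(25); f=np.array([np.cos(phi),np.sin(phi)])
def tcp(th,zl):
    t=np.radians(th); h=-.278*np.cos(t)+(.071+.163)*np.sin(t); v=.278*np.sin(t)+(.071+.163)*np.cos(t)
    return (*(L+f*h),zl+v,115,th)
for th,z in((-4,.22),(0,.2),(10,.165),(30,.155)):print(np.round(tcp(th,z),3))
path([tcp(th,z) for th,z in((0,.20),(6,.175),(10,.16))],14)
im,W=tilt((.5,.85,.1,.6))
# scale pose from t7-like picture
Z=W[...,2]; m=(Z>.055)&(Z<.08)&(W[...,1]<-.1)&(W[...,1]>-.45)&(W[...,0]>.35)&(W[...,0]<.72)
print(m.sum(),[np.round(t,1) for t in cv2.minAreaRect((W[m][:,:2]*1000).astype(np.float32))])
E
```

```text
t 27.5 p [0.3666 0.2476 0.4597] yaw 115.1 F [-0.3 -0.4 -6.7] w 0.0316 q [ 0.44  0.05  1.77 -0.01  1.24  0.  ]
[  0.348   0.244   0.434 115.     -4.   ]
[  0.362   0.25    0.434 115.      0.   ]
[  0.403   0.269   0.444 115.     10.   ]
[  0.502   0.315   0.497 115.     30.   ]
[[0, -1, 2], [1, -2, 6], [2, -4, 12], [3, -5, 19], [4, -5, 24], [5, -5, 25], [5, 1, 25], [5, 10, 25], [4, 19, 25], [4, 26, 24], [4, 32, 24], [4, 36, 24], [4, 39, 24], [4, 40, 24]]
[[0.0, 0.1, 0.0], [0.1, 0.1, 0.0], [0.2, 0.1, 0.0], [0.3, 0.1, 0.0], [0.5, 0.1, 0.0], [0.8, 0.1, 0.0], [1.0, 0.1, 0.0], [1.3, 0.1, 0.0], [1.6, 0.1, 0.0], [1.9, 0.1, 0.0], [2.1, 0.1, 0.0], [2.2, 0.1, 0.0], [2.3, 0.1, 0.0], [2.4, 0.1, 0.0]]
floor plane n 1527 slope dir 8.2 down tilt 21.61 mean [0.694 0.388 0.181]
8247 [array([ 472.9, -254.1]), array([255.1, 350.3]), np.float64(58.2)]
```

Emit:
apply_moves(travel=[[0,-1,2],[1,-2,6],[2,-4,12],[3,-5,19],[4,-5,24],[5,-5,25],[5,1,25],[5,10,25],[4,19,25],[4,26,24],[4,32,24],[4,36,24],[4,39,24],[4,40,24],[4,40,24]], angular=[[0,0.1,0],[0.1,0.1,0],[0.2,0.1,0],[0.3,0.1,0],[0.5,0.1,0],[0.8,0.1,0],[1.0,0.1,0],[1.3,0.1,0],[1.6,0.1,0],[1.9,0.1,0],[2.1,0.1,0],[2.2,0.1,0],[2.3,0.1,0],[2.4,0.1,0],[2.4,0.1,0]], hand=[20,20,20,20,20,20,20,20,20,20,20,20,20,20,20])

```text
time_s: 29.05
ee_pos: [0.403, 0.2688, 0.4388]
ee_rot: [0.535, 0.84, -0.074, -0.049]
force: [-0.2, -0.4, -7.2]
width: 0.0319
grasp_force: 59.9
```

```bash
python3 - <<'E'
from h import *
status()
im,d,W=pts("top"); save(im,"t8.png",1.4); np.savez("t8.npz",W=W,im=im)
C=np.array([.680,.398]);ex=np.array([np.cos(np.radians(8.7)),np.sin(np.radians(8.7))]);ey=np.array([-ex[1],ex[0]])
L=C-.07*ex-.02*ey; phi=np.radians(25); f=np.array([np.cos(phi),np.sin(phi)])
def tcp(th,zl):
    t=np.radians(th); h=-.278*np.cos(t)+(.071+.163)*np.sin(t); v=.278*np.sin(t)+(.071+.163)*np.cos(t)
    return (*(L+f*h),zl+v,115,th)
path([tcp(th,z) for th,z in((15,.158),(20,.155),(25,.155),(30,.155))],20)
E
```

```text
t 29.05 p [0.403  0.2688 0.4388] yaw 115.1 F [-0.2 -0.4 -7.2] w 0.0319 q [0.44 0.21 1.64 0.   1.47 0.01]
[[0, 1, -1], [0, 2, -3], [0, 5, -6], [0, 9, -9], [0, 14, -14], [0, 19, -19], [1, 25, -24], [1, 32, -30], [1, 39, -35], [1, 47, -41], [1, 54, -46], [1, 61, -52], [1, 68, -57], [1, 75, -62], [1, 81, -66], [1, 86, -70], [1, 91, -72], [1, 94, -74], [1, 97, -76], [1, 97, -76]]
[[0.0, -0.0, 0.0], [0.1, -0.0, 0.0], [0.2, -0.0, 0.0], [0.3, -0.0, 0.0], [0.5, -0.0, 0.0], [0.7, -0.0, 0.0], [0.9, -0.0, 0.0], [1.2, -0.0, 0.0], [1.4, -0.0, 0.0], [1.7, -0.0, 0.0], [1.9, -0.0, 0.0], [2.2, -0.0, 0.0], [2.4, -0.0, 0.0], [2.6, -0.0, 0.0], [2.8, -0.0, 0.0], [3.0, -0.0, 0.0], [3.1, -0.0, 0.0], [3.2, -0.0, 0.0], [3.3, -0.0, 0.0], [3.3, -0.0, 0.0]]
```

View pics/t8.png

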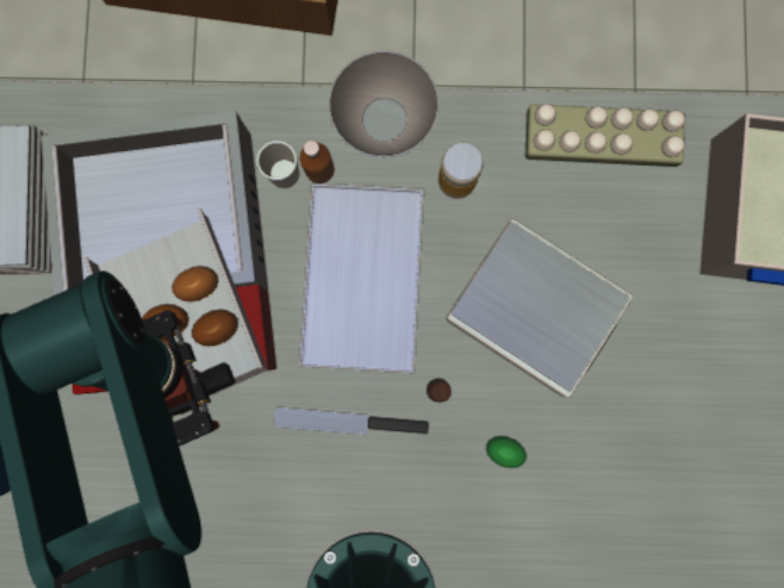

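The lip edge runs from (90,262) to (203,210), inside the pan opening. Next I'll pour.

Emit:
apply_moves(travel=[[0,1,-1],[0,2,-3],[0,5,-6],[0,9,-9],[0,14,-14],[0,19,-19],[1,25,-24],[1,32,-30],[1,39,-35],[1,47,-41],[1,54,-46],[1,61,-52],[1,68,-57],[1,75,-62],[1,81,-66],[1,86,-70],[1,91,-72],[1,94,-74],[1,97,-76],[1,97,-76]], angular=[[0,0,0],[0.1,0,0],[0.2,0,0],[0.3,0,0],[0.5,0,0],[0.7,0,0],[0.9,0,0],[1.2,0,0],[1.4,0,0],[1.7,0,0],[1.9,0,0],[2.2,0,0],[2.4,0,0],[2.6,0,0],[2.8,0,0],[3.0,0,0],[3.1,0,0],[3.2,0,0],[3.3,0,0],[3.3,0,0]], hand=[20,20,20,20,20,20,20,20,20,20,20,20,20,20,20,20,20,20,20,20])

```text
time_s: 31.1
ee_pos: [0.5018, 0.3158, 0.4967]
ee_rot: [0.518, 0.815, -0.217, -0.14]
force: [0.2, -0.5, -4.2]
width: 0.0316
grasp_force: 59.9
```

Emit:
apply_moves(travel=[[0,0,0],[0,0,0],[0,0,0],[0,0,0],[0,0,0]], angular=[[0,0,0],[0,0,0],[0,0,0],[0,0,0],[0,0,0]], hand=[20,20,20,20,20])

```text
time_s: 31.6
ee_pos: [0.5012, 0.3156, 0.4967]
ee_rot: [0.518, 0.815, -0.217, -0.14]
force: [-1.1, 0.6, -4.4]
width: 0.0316
grasp_force: 59.9
```

```bash
python3 - <<'E'
from h import *
status()
im,d,W=pts("top"); im2,_,_=pts("scene")
a=cv2.resize(im[60:320,20:300],(400,371));b=cv2.resize(im2[80:300,220:520],(400,293)); b=cv2.copyMakeBorder(b,0,78,0,0,cv2.BORDER_CONSTANT)
save(np.hstack([a,b]),"t9.png")
E
```

```text
t 31.6 p [0.5012 0.3156 0.4967] yaw 115.1 F [-1.1  0.6 -4.4] w 0.0316 q [0.44 0.45 1.21 0.01 2.01 0.01]
```

View pics/t9.png

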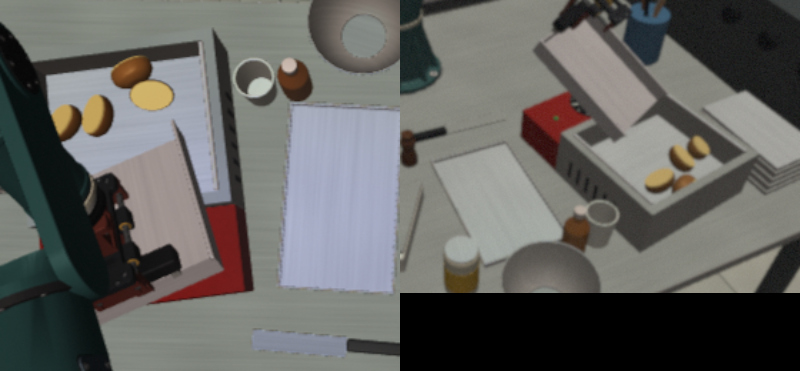

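All four halves are in the pan and the scoop is empty. I'll check the scale's centre and then go back.

```bash
python3 - <<'E'
from h import *
f=np.load("t8.npz");W=f["W"];im=f["im"];U,V=np.meshgrid(np.arange(560)*1.4,np.arange(420)*1.4)
m=(U>440)&(U<640)&(V>215)&(V<400)&(W[...,2]>.055)&(W[...,2]<.085)
m=cv2.morphologyEx(m.astype(np.uint8),cv2.MORPH_OPEN,np.ones((5,5)))>0
r=cv2.minAreaRect((W[m][:,:2]*1000).astype(np.float32));print(m.sum(),[np.round(t,1) for t in r]);
status()
path([(.42,.27,.50,115,12),(.38,.23,.47,115,0),(.44,.12,.46,122,0)],20)
E
```

```text
8066 [array([ 532.7, -289.9]), array([252.7, 205.4]), np.float64(57.5)]
t 31.7 p [0.5012 0.3156 0.4966] yaw 115.1 F [-0.  -0.1 -4. ] w 0.0319 q [0.44 0.45 1.21 0.01 2.01 0.01]
[[0, -2, 1], [0, -8, 4], [1, -17, 8], [0, -28, 14], [0, -42, 21], [-2, -56, 29], [-4, -72, 37], [-8, -87, 47], [-12, -100, 66], [-18, -109, 87], [-30, -114, 97], [-45, -118, 102], [-61, -119, 106], [-78, -119, 108], [-95, -117, 108], [-112, -114, 107], [-128, -110, 105], [-140, -106, 103], [-148, -103, 101], [-151, -102, 100]]
[[-0.1, -0.0, 0.0], [-0.3, -0.0, 0.0], [-0.6, -0.0, 0.0], [-1.0, -0.0, 0.0], [-1.4, -0.0, 0.0], [-2.0, -0.0, 0.0], [-2.6, -0.0, 0.0], [-3.2, -0.0, 0.0], [-4.1, -0.0, 0.0], [-4.8, -0.0, 0.0], [-5.0, -0.0, 0.0], [-5.0, -0.0, -0.0], [-5.0, -0.1, -0.2], [-5.0, -0.1, -0.3], [-5.0, -0.2, -0.5], [-5.0, -0.2, -0.7], [-5.0, -0.3, -0.9], [-5.0, -0.3, -1.0], [-5.0, -0.3, -1.1], [-5.0, -0.3, -1.1]]
```

Emit:
apply_moves(travel=[[0,-2,1],[0,-8,4],[1,-17,8],[0,-28,14],[0,-42,21],[-2,-56,29],[-4,-72,37],[-8,-87,47],[-12,-100,66],[-18,-109,87],[-30,-114,97],[-45,-118,102],[-61,-119,106],[-78,-119,108],[-95,-117,108],[-112,-114,107],[-128,-110,105],[-140,-106,103],[-148,-103,101],[-151,-102,100]], angular=[[-0.1,0,0],[-0.3,0,0],[-0.6,0,0],[-1,0,0],[-1.4,0,0],[-2,0,0],[-2.6,0,0],[-3.2,0,0],[-4.1,0,0],[-4.8,0,0],[-5,0,0],[-5,0,0],[-5,-0.1,-0.2],[-5,-0.1,-0.3],[-5,-0.2,-0.5],[-5,-0.2,-0.7],[-5,-0.3,-0.9],[-5,-0.3,-1],[-5,-0.3,-1.1],[-5,-0.3,-1.1]], hand=[20,20,20,20,20,20,20,20,20,20,20,20,20,20,20,20,20,20,20,20])

```text
time_s: 33.7
ee_pos: [0.4397, 0.1199, 0.4605]
ee_rot: [0.486, 0.874, 0.001, -0.001]
force: [-0.7, -1.6, -4.3]
width: 0.0314
grasp_force: 59.9
```

```bash
python3 - <<'E'
from h import *
status()
path([(.50,-.08,.454,132,0),(.462,-.409,.42,148.5,0),(.462,-.409,.36,148.5,0)],20)
E
```

```text
t 33.7 p [0.4397 0.1199 0.4605] yaw 121.8 F [-0.7 -1.6 -4.3] w 0.0314 q [ 0.11  0.09  1.72  0.    1.32 -0.44]
[[-5, -1, 0], [-17, -2, 0], [-38, -5, 0], [-64, -9, 1], [-96, -15, 2], [-131, -23, 3], [-168, -37, 4], [-204, -56, 6], [-244, -83, 8], [-290, -117, 10], [-337, -154, 13], [-380, -190, 16], [-415, -220, 20], [-441, -242, 26], [-456, -255, 32], [-461, -260, 38], [-461, -260, 55], [-461, -260, 78], [-461, -260, 94], [-461, -260, 99]]
[[0.0, -0.0, -0.0], [0.0, -0.0, -0.1], [0.0, -0.0, -0.3], [0.0, -0.0, -0.5], [0.0, -0.0, -0.8], [0.0, -0.0, -1.1], [0.0, -0.0, -1.4], [0.0, -0.0, -1.7], [0.0, -0.0, -2.1], [0.0, -0.0, -2.6], [0.0, -0.0, -3.1], [0.0, -0.0, -3.6], [0.0, -0.0, -4.0], [0.0, -0.0, -4.2], [0.0, -0.0, -4.4], [0.0, -0.0, -4.5], [0.0, -0.0, -4.5], [0.0, -0.0, -4.5], [0.0, -0.0, -4.5], [0.0, -0.0, -4.5]]
```

Emit:
apply_moves(travel=[[-5,-1,0],[-17,-2,0],[-38,-5,0],[-64,-9,1],[-100,-15,2],[-140,-25,3],[-180,-42,4],[-220,-66,6],[-260,-94,8],[-300,-124,10],[-340,-156,13],[-380,-190,16],[-415,-220,20],[-441,-242,26],[-456,-255,32],[-461,-260,38],[-461,-260,55],[-461,-260,78],[-461,-260,94],[-461,-260,99]], angular=[[0,0,0],[0,0,-0.1],[0,0,-0.3],[0,0,-0.5],[0,0,-0.8],[0,0,-1.1],[0,0,-1.4],[0,0,-1.7],[0,0,-2.1],[0,0,-2.6],[0,0,-3.1],[0,0,-3.6],[0,0,-4],[0,0,-4.2],[0,0,-4.4],[0,0,-4.5],[0,0,-4.5],[0,0,-4.5],[0,0,-4.5],[0,0,-4.5]], hand=[20,20,20,20,20,20,20,20,20,20,20,20,20,20,20,20,20,20,20,20])

```text
time_s: 35.7
ee_pos: [0.4618, -0.4063, 0.358]
ee_rot: [0.268, 0.963, 0.002, -0.002]
force: [0.1, 1.0, -4.8]
width: 0.0315
grasp_force: 59.9
```

Emit:
apply_moves(travel=[[0,0,0],[0,0,0]], angular=[[0,0,0],[0,0,0]], hand=[20,20])

```text
time_s: 35.9
ee_pos: [0.4625, -0.4079, 0.3609]
ee_rot: [0.268, 0.963, 0.001, 0.0]
force: [-0.0, -0.6, -4.5]
width: 0.0313
grasp_force: 59.9
```

```bash
python3 - <<'E'
from h import *
status(); tilt()
wp((.462,-.409,.300,148.5))
E
```

```text
t 35.9 p [ 0.4625 -0.4079  0.3609] yaw 148.9 F [-0.  -0.6 -4.5] w 0.0313 q [-0.84  0.42  1.52  0.    1.2  -1.86]
floor plane n 7402 slope dir -110.0 down tilt 0.19 mean [ 0.539 -0.273  0.133]
T [0.1, -1.2, 61.2] A [0.02, 0.0, 0.06]
```

Emit:
apply_moves(travel=[[0,0,15],[0,0,30],[0,0,43],[0,0,51],[0,0,57],[0,0,60],[0,0,62],[0,0,62]], angular=[[0,0,0],[0,0,0],[0,0,0],[0,0,0],[0,0,0],[0,0,0],[0,0,0],[0,0,0]], hand=[20,20,20,20,20,20,20,20])

```text
time_s: 36.75
ee_pos: [0.4622, -0.4082, 0.2989]
ee_rot: [0.269, 0.963, 0.001, 0.0]
force: [-0.4, 0.7, -1.8]
width: 0.0317
grasp_force: 59.9
```

Emit:
apply_moves(travel=[[0,0,1],[0,0,1],[0,0,1],[0,0,1],[0,0,1],[0,0,-20],[0,0,-60],[0,0,-100],[0,0,-120],[0,0,-120]], angular=[[0,0,0],[0,0,0],[0,0,0],[0,0,0],[0,0,0],[0,0,0],[0,0,0],[0,0,0],[0,0,0],[0,0,0]], hand=[20,60,60,60,60,60,60,60,60,60])

```text
time_s: 37.75
ee_pos: [0.4628, -0.4091, 0.4217]
ee_rot: [0.269, 0.963, -0.001, 0.003]
force: [0.6, 0.4, 0.3]
width: 0.0527
grasp_force: 0.0
```

```bash
python3 - <<'E'
from h import *
status()
path([(.50,-.10,.42,165,0),(.455,.363,.40,184.7,0)],20)
E
```

```text
t 37.75 p [ 0.4628 -0.4091  0.4217] yaw 148.8 F [0.6 0.4 0.3] w 0.0527 q [-0.84  0.37  1.45  0.    1.32 -1.86]
[[2, 5, 0], [7, 21, 0], [16, 45, 0], [28, 77, 0], [44, 114, 0], [62, 157, 0], [84, 203, 1], [109, 251, 1], [138, 300, 1], [169, 349, 2], [200, 397, 4], [232, 444, 6], [264, 488, 8], [295, 529, 10], [325, 565, 13], [351, 596, 15], [374, 622, 17], [391, 641, 18], [403, 652, 19], [407, 657, 20]]
[[-0.0, 0.0, -0.1], [-0.0, 0.0, -0.2], [-0.0, 0.1, -0.4], [-0.0, 0.1, -0.7], [-0.0, 0.1, -1.1], [-0.0, 0.1, -1.5], [-0.0, 0.1, -1.9], [-0.0, 0.0, -2.4], [-0.0, 0.0, -2.8], [-0.0, 0.0, -3.3], [-0.0, 0.0, -3.7], [-0.0, 0.0, -4.1], [-0.0, 0.0, -4.5], [-0.0, 0.0, -4.9], [-0.0, 0.0, -5.2], [-0.0, 0.0, -5.5], [-0.0, 0.0, -5.7], [-0.0, 0.0, -5.8], [-0.0, 0.0, -5.9], [-0.0, 0.0, -6.0]]
```

Emit:
apply_moves(travel=[[2,5,0],[10,30,0],[28,77,0],[44,118,0],[62,160,0],[84,203,1],[109,247,1],[135,291,1],[162,335,2],[190,380,3],[219,421,5],[248,462,6],[276,503,8],[304,544,10],[332,580,13],[360,615,15],[385,637,17],[400,650,18],[407,657,20],[407,657,20]], angular=[[0,0,-0.1],[0,0,-0.3],[0,0,-0.7],[0,0,-1.1],[0,0,-1.5],[0,0,-1.9],[0,0,-2.3],[0,0,-2.7],[0,0,-3.1],[0,0,-3.5],[0,0,-3.9],[0,0,-4.3],[0,0,-4.7],[0,0,-5],[0,0,-5.3],[0,0,-5.6],[0,0,-5.8],[0,0,-6],[0,0,-6],[0,0,-6]], hand=[60,60,60,60,60,60,60,60,60,60,60,60,60,60,60,60,60,60,60,60])

```text
time_s: 39.75
ee_pos: [0.453, 0.3651, 0.3982]
ee_rot: [-0.043, 0.999, 0.001, -0.001]
force: [0.1, 0.6, -0.3]
width: 0.0527
grasp_force: 0.0
```

Emit:
apply_moves(travel=[[0,0,0],[0,0,0]], angular=[[0,0,0],[0,0,0]], hand=[60,60])

```text
time_s: 39.95
ee_pos: [0.4543, 0.3634, 0.3998]
ee_rot: [-0.041, 0.999, 0.001, -0.0]
force: [-0.0, 0.5, -0.5]
width: 0.0527
grasp_force: 0.0
```

```bash
python3 - <<'E'
from h import *
status()
im,d,W=pts("wrist"); save(im,"w10.png",1.4); np.savez("w10.npz",im=im,W=W)
Z=W[...,2]
m=(Z>.13)&(Z<.148)&(np.hypot(W[...,0]-.455,W[...,1]-.363)<.05)
r=cv2.minAreaRect((W[m][:,:2]*1000).astype(np.float32));print("bar",m.sum(),[np.round(t,1) for t in r])
hs=cv2.cvtColor(im,cv2.COLOR_RGB2HSV)
m=(Z>.085)&(Z<.105)&(hs[...,1]>120)&((hs[...,0]<8)|(hs[...,0]>172))
r=cv2.minAreaRect((W[m][:,:2]*1000).astype(np.float32));print("deck",m.sum(),[np.round(t,1) for t in r])
im,d,W=pts("top"); save(im,"t10.png",1.4)
wp((.455,.363,.296,184.7))
E
```

```text
t 39.95 p [0.4543 0.3634 0.3998] yaw -175.3 F [-0.   0.5 -0.5] w 0.0527 q [ 0.56  0.34  1.56  0.    1.25 -1.1 ]
bar 1821 [array([452.1, 364.4]), array([61.5, 14. ]), np.float64(3.4)]
deck 55087 [array([453.5, 364.2]), array([149.7, 338.2]), np.float64(8.7)]
T [-0.6, -0.9, 104.2] A [0.02, 0.0, 0.01]
```

View pics/w10.png

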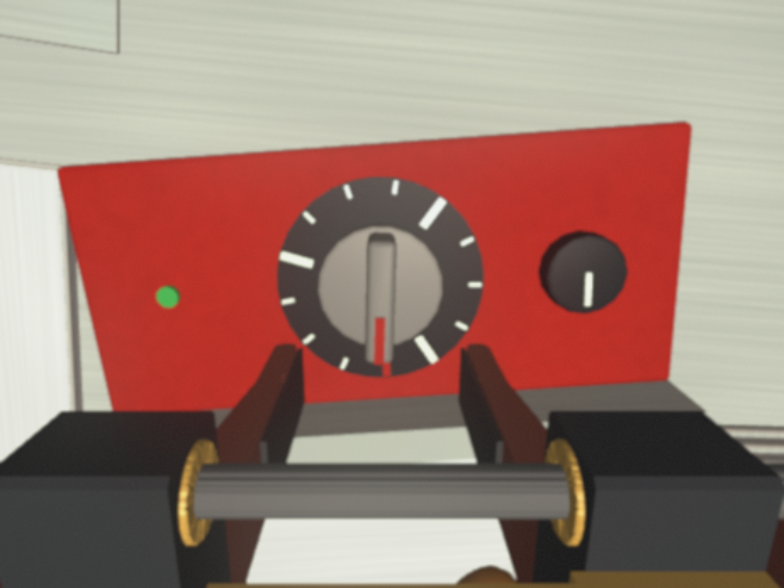

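Emit:
apply_moves(travel=[[2,1,30],[2,1,60],[2,1,85],[2,1,100],[2,1,103],[2,1,103],[2,1,103],[2,1,103],[2,1,103],[2,1,103],[2,1,103],[2,1,103],[2,1,103],[2,1,103]], angular=[[0,0,0.2],[0,0,0.2],[0,0,0.2],[0,0,0.2],[0,0,0.2],[0,0,0.2],[0,0,0.2],[0,0,0.2],[0,0,0.2],[0,0,0.2],[0,0,0.2],[0,0,0.2],[0,0,0.2],[0,0,0.2]], hand=[60,60,60,60,60,5,5,5,5,5,5,5,5,5], grip_force=35)

```text
time_s: 41.45
ee_pos: [0.4522, 0.3637, 0.2979]
ee_rot: [-0.032, 0.999, -0.001, 0.0]
force: [1.6, -10.8, 7.5]
width: 0.0139
grasp_force: 35.0
```

Emit:
apply_moves(travel=[[0,0,0],[0,0,0],[0,0,0],[0,0,0],[0,0,0],[0,0,0],[0,0,0],[0,0,0],[0,0,0],[0,0,0],[0,0,0],[0,0,0],[0,0,0],[0,0,0],[0,0,0],[0,0,0],[0,0,0],[0,0,0]], angular=[[0,0,1],[0,0,2],[0,0,3],[0,0,4],[0,0,5],[0,0,6],[0,0,7],[0,0,8],[0,0,9],[0,0,10],[0,0,11],[0,0,12],[0,0,13],[0,0,14],[0,0,15],[0,0,16],[0,0,17],[0,0,18]], hand=[5,5,5,5,5,5,5,5,5,5,5,5,5,5,5,5,5,5])

```text
time_s: 43.25
ee_pos: [0.4531, 0.3644, 0.2979]
ee_rot: [0.791, 0.612, 0.001, 0.001]
force: [5.5, -7.5, 3.7]
width: 0.0137
grasp_force: 35.0
```

```bash
python3 - <<'E'
from h import *
status(); print(ctrl.state()["moment"],ctrl.state()["grasp_force"])
E
```

```text
t 43.25 p [0.4531 0.3644 0.2979] yaw 75.5 F [ 5.5 -7.5  3.7] w 0.0137 q [ 0.56  0.45  1.67 -0.    1.02  0.81]
[-1.48591283 -0.82470596  0.14941369] 35.007416009902954
```

Emit:
apply_moves(travel=[[0,0,0],[0,0,0],[0,0,0],[0,0,0],[0,0,0],[0,0,0],[0,0,0],[0,0,0],[0,0,0],[0,0,0],[0,0,0],[0,0,0],[0,0,0],[0,0,0],[0,0,0],[0,0,0],[0,0,0],[0,0,0],[0,0,0],[0,0,0]], angular=[[0,0,1],[0,0,2],[0,0,3],[0,0,4],[0,0,5],[0,0,6],[0,0,7],[0,0,8],[0,0,9],[0,0,10],[0,0,11],[0,0,12],[0,0,13],[0,0,14],[0,0,15],[0,0,16],[0,0,17],[0,0,17.8],[0,0,17.8],[0,0,17.8]], hand=[5,5,5,5,5,5,5,5,5,5,5,5,5,5,5,5,5,5,5,5])

```text
time_s: 45.25
ee_pos: [0.4535, 0.3634, 0.2979]
ee_rot: [0.963, -0.268, 0.002, 0.001]
force: [6.2, -13.3, 3.7]
width: 0.014
grasp_force: 35.0
```

Emit:
apply_moves(travel=[[0,0,0],[0,0,0],[0,0,0],[0,0,0],[0,0,-30],[0,0,-70],[0,0,-110],[0,0,-130],[0,0,-130]], angular=[[0,0,0],[0,0,0],[0,0,0],[0,0,0],[0,0,0],[0,0,0],[0,0,0],[0,0,0],[0,0,0]], hand=[60,60,60,60,60,60,60,60,60])

```text
time_s: 46.15
ee_pos: [0.4526, 0.3661, 0.4307]
ee_rot: [0.963, -0.268, 0.002, -0.004]
force: [0.5, -0.2, -0.1]
width: 0.0529
grasp_force: 0.0
```

```bash
python3 - <<'E'
from h import *
status()
im,d,W=pts("wrist"); save(im,"w11.png",1.4)
Z=W[...,2]
m=(Z>.13)&(Z<.148)&(np.hypot(W[...,0]-.452,W[...,1]-.364)<.05)
r=cv2.minAreaRect((W[m][:,:2]*1000).astype(np.float32));print("bar",m.sum(),[np.round(t,1) for t in r],"want angle -31.3 mod 90 = 58.7")
Q=W[m][:,:2];e,V=np.linalg.eigh(np.cov(Q.T));print(np.degrees(np.arctan2(V[1,1],V[0,1])))
path([(.47,.15,.45,-31.3+0,0),(.47,.0,.45,-10,0)],9)
E
```

```text
t 46.15 p [0.4526 0.3661 0.4307] yaw -31.1 F [ 0.5 -0.2 -0.1] w 0.0529 q [0.56 0.31 1.52 0.   1.31 2.67]
bar 1455 [array([453. , 363.4]), array([13.4, 61.6]), np.float64(58.8)] want angle -31.3 mod 90 = 58.7
148.80304563220244
[[8, 10, -2], [29, 36, -7], [58, 75, -14], [92, 122, -20], [125, 172, -23], [155, 222, -23], [181, 264, -23], [198, 293, -23], [205, 304, -23]]
[[-0.0, 0.0, 0.0], [-0.0, 0.0, 0.0], [-0.0, 0.0, 0.0], [-0.0, 0.0, 0.0], [-0.0, 0.0, 0.0], [-0.0, 0.0, -0.6], [-0.0, -0.0, -2.0], [-0.0, -0.0, -3.1], [-0.0, -0.0, -3.5]]
```

The timer bar is within 0.1° of the 40 min position. I'll clear the arm and do a final check.

Emit:
apply_moves(travel=[[8,10,-2],[29,36,-7],[58,75,-14],[92,122,-20],[125,172,-23],[155,215,-23],[181,258,-23],[198,293,-23],[205,304,-23],[205,304,-23],[205,304,-23]], angular=[[0,0,0],[0,0,0],[0,0,0],[0,0,0],[0,0,0],[0,0,0],[0,0,0],[0,0,0],[0,0,0],[0,0,0],[0,0,0]], hand=[60,60,60,60,60,60,60,60,60,60,60])

```text
time_s: 47.3
ee_pos: [0.4692, -0.0013, 0.4478]
ee_rot: [0.963, -0.27, -0.002, -0.001]
force: [-0.5, 0.8, -0.2]
width: 0.0525
grasp_force: 0.0
```

```bash
python3 - <<'E'
from h import *
status()
im,d,W=pts("top"); save(im,"t12.png",1.4)
U,V=np.meshgrid(np.arange(560)*1.4,np.arange(420)*1.4);Z=W[...,2]
m=(im.max(2)<60)&(Z>.11)&(U>560)&(U<690)&(V<430)&(V>280)
print([np.round(t,1) for t in cv2.minAreaRect((W[m][:,:2]*1000).astype(np.float32))],"want 462,-409")
m=(U>480)&(U<580)&(V>260)&(V<340); Q=W[m];c=np.linalg.lstsq(np.c_[Q[:,:2],np.ones(len(Q))],Q[:,2],rcond=None)[0];print("floor",Q[:,2].mean(),np.degrees(c[:2]))
E
```

```text
t 47.3 p [ 0.4692 -0.0013  0.4478] yaw -31.3 F [-0.5  0.8 -0.2] w 0.0525 q [-0.15  0.13  1.72  0.    1.3   1.96]
[array([ 462.5, -403.6]), array([ 31.1, 118.3]), np.float64(59.5)] want 462,-409
 ** On entry to DLASCL parameter number  4 had an illegal value
 ** On entry to DLASCL parameter number  4 had an illegal valueTraceback (most recent call last):
  File "<stdin>", line 7, in <module>
    x, resids, rank, s = _umath_linalg.lstsq(a, b, rcond,
                         ~~~~~~~~~~~~~~~~~~~^^^^^^^^^^^^^
                                             signature=signature)
                                             ^^^^^^^^^^^^^^^^^^^^
    raise LinAlgError("SVD did not converge in Linear Least Squares")
numpy.linalg.LinAlgError: SVD did not converge in Linear Least Squares
```

View pics/t12.png

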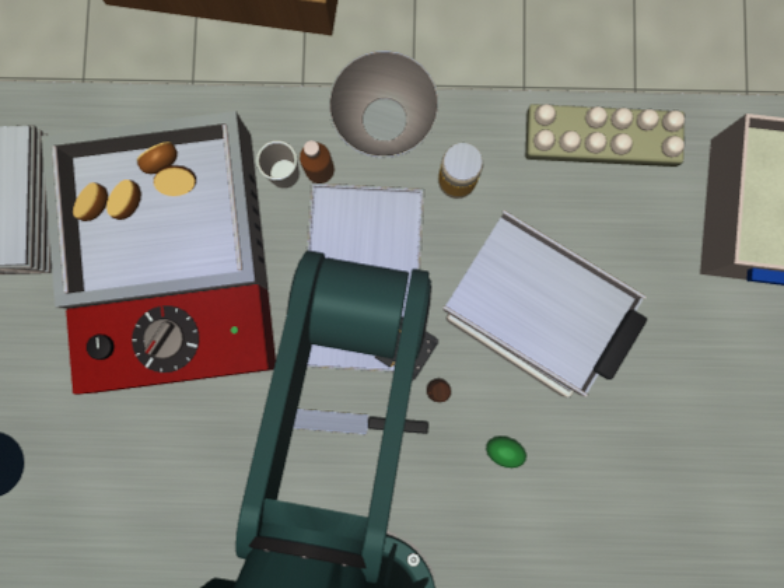

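The final view shows four halves in the pan at (90–195,155–200), the timer's red end at the 40 mark near (150,357), and the empty scoop level and centred on the scale. The bystanders haven't moved.

```bash
python3 -c "
from workcell import ctrl; print(ctrl.close_job())"
```

```text
the job is handed in; nothing more can be done
None
```

The job is handed in: all four potato halves were weighed together and tipped into the pan, the empty scoop went back level on the scale (before the timer, since the gripper had to be free), and the timer was then wound to 40 min.

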